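# Set the small skillets out on the stove

## Task

Get the stove ready for breakfast: lay the reducer ring flat and centred on the pan support of the big burner, then take the small skillets off their nested pile and stand each one level on a burner of its own, centred over it, with its handle pointing to the front of the stove (the big burner takes a skillet only on top of the ring), and put a lid squarely on every skillet, seated in its rim. There may be a lid or a burner to spare; leave the brown spice jar and the clay bowl standing where they are.

Things in the scene. Friction and masses are not known exactly. Their poses are not given: they have to be found in the camera images.
- stove: white three-burner table-top gas stove, fixed, a little turned; 280 mm deep, 585 wide, panel 55 mm above the counter, pan supports 90 mm above it; three burners 200 mm apart in a row along its y. Origin: on the counter below the middle burner; its front, with the knobs, faces its -x, towards the robot
- burner_a (a point): ordinary burner: point on its axis at the level of the flat tops of its pan support, 90 mm above the counter. The support is four narrow prongs 6 mm wide, reaching in from 90 to 20 mm from the axis at 0, 90, 180 and 270 degrees; nothing inside stands higher
- burner_b (a point): ordinary burner: point on its axis at the level of the flat tops of its pan support, 90 mm above the counter. The support is four narrow prongs 6 mm wide, reaching in from 90 to 20 mm from the axis at 0, 90, 180 and 270 degrees; nothing inside stands higher
- burner_wide (a point): the big burner, in any of the three places: point on its axis at the level of its prong tops, 90 mm above the counter. Its four prongs (6 mm wide, at 0, 90, 180, 270 degrees) reach in only to 50 mm from the axis: a skillet would drop between them unless the reducer ring lies on them
- reducer: flat black iron ring on the counter, 0.22 kg: band 132 mm outer, 108 mm inner diameter, 10 mm thick; four straight fingers 10 mm wide, 16 mm tall (skillets stand on them) point inwards along its own +x, -x, +y and -y, to 18 mm from the centre. Origin: centre of the underside, z up. Best pinched across one of its fingers, 28 mm from the centre (28 mm opening clears the band)
- skillet_a: black steel skillet, one of 2 or 3 alike in a nested pile, handles fanned 0.55 rad or more apart. Flat base 86 mm across, 8 mm thick; rim 122 mm across, 26 mm high; nested ones stand 8 mm above one another, base on base, and lift off freely. 0.22 kg. One straight steel handle along its own -x. Origin: centre of the underside, z up. None if absent
- skillet_a_grip (a point): where to hold the handle of skillet_a: 86 mm from the skillet's centre along its -x, 28 mm above its underside. The handle is 18 mm wide, 14 mm tall, and runs from 72 to 132 mm from the centre, level. The weight lies well to one side: grip with 40 N or more. None if absent
- skillet_b: black steel skillet, one of 2 or 3 alike in a nested pile, handles fanned 0.55 rad or more apart. Flat base 86 mm across, 8 mm thick; rim 122 mm across, 26 mm high; nested ones stand 8 mm above one another, base on base, and lift off freely. 0.22 kg. One straight steel handle along its own -x. Origin: centre of the underside, z up. None if absent
- skillet_b_grip (a point): where to hold the handle of skillet_b: 86 mm from the skillet's centre along its -x, 28 mm above its underside. The handle is 18 mm wide, 14 mm tall, and runs from 72 to 132 mm from the centre, level. The weight lies well to one side: grip with 40 N or more. None if absent
- skillet_c: black steel skillet, one of 2 or 3 alike in a nested pile, handles fanned 0.55 rad or more apart. Flat base 86 mm across, 8 mm thick; rim 122 mm across, 26 mm high; nested ones stand 8 mm above one another, base on base, and lift off freely. 0.22 kg. One straight steel handle along its own -x. Origin: centre of the underside, z up. None if absent
- skillet_c_grip (a point): where to hold the handle of skillet_c: 86 mm from the skillet's centre along its -x, 28 mm above its underside. The handle is 18 mm wide, 14 mm tall, and runs from 72 to 132 mm from the centre, level. The weight lies well to one side: grip with 40 N or more. None if absent
- lid_a: aluminium lid, one of three alike on the counter; any fits any skillet. 124 mm across, 0.13 kg; black knob 28 mm across, from 20 to 40 mm above the underside. A lip below, 100 mm across, 4 mm deep, sits inside a skillet's rim with 3 mm of play; lid origin is then 22 mm above the skillet's. Origin: centre of the lip's underside, z up
- lid_b: aluminium lid, one of three alike on the counter; any fits any skillet. 124 mm across, 0.13 kg; black knob 28 mm across, from 20 to 40 mm above the underside. A lip below, 100 mm across, 4 mm deep, sits inside a skillet's rim with 3 mm of play; lid origin is then 22 mm above the skillet's. Origin: centre of the lip's underside, z up
- lid_c: aluminium lid, one of three alike on the counter; any fits any skillet. 124 mm across, 0.13 kg; black knob 28 mm across, from 20 to 40 mm above the underside. A lip below, 100 mm across, 4 mm deep, sits inside a skillet's rim with 3 mm of play; lid origin is then 22 mm above the skillet's. Origin: centre of the lip's underside, z up
- spice_jar: small brown glass jar, 54 mm across, 60 mm high, standing among the lids; leave alone. Origin: centre of the underside
- clay_bowl: terracotta bowl, 110 mm across, 45 mm high; leave alone. Origin: centre of the underside
Mind the look-alikes: they are no part of the job. Leave any red look-alike of the lid_a alone.

How it is judged:
At the end, for the whole second after the job is handed in: Ring level on the big burner's prongs, within 12 mm of its axis; every skillet level on its own burner (on the prongs, or on the ring) within 15 mm of the axis, handle to the stove's front within about 35 degrees, a lid level in its rim within 7 mm of its centre; all at rest (horizontal distance between reducer and burner_wide below 0.012 m and z of reducer in the frame of burner_wide between -0.0035 and 0.0035 m and angle between each of reducer, skillet_a, skillet_b, skillet_c's own z axis and vertical below 0.04 rad and ((horizontal distance between skillet_a and burner_a below 0.015 m and z of skillet_a in the frame of burner_a between -0.0035 and 0.0035 m) or (horizontal distance between skillet_a and burner_b below 0.015 m and z of skillet_a in the frame of burner_b between -0.0035 and 0.0035 m) or (horizontal distance between skillet_a and burner_wide below 0.015 m and z of skillet_a in the frame of burner_wide between 0.0125 and 0.0195 m)) and x of each of skillet_a_grip, skillet_b_grip, skillet_c_grip in the frame of stove below -0.05 m and linear speed of each of skillet_a, skillet_b, skillet_c below 0.02 m/s and ((horizontal distance between skillet_b and burner_a below 0.015 m and z of skillet_b in the frame of burner_a between -0.0035 and 0.0035 m) or (horizontal distance between skillet_b and burner_b below 0.015 m and z of skillet_b in the frame of burner_b between -0.0035 and 0.0035 m) or (horizontal distance between skillet_b and burner_wide below 0.015 m and z of skillet_b in the frame of burner_wide between 0.0125 and 0.0195 m)) and ((horizontal distance between skillet_c and burner_a below 0.015 m and z of skillet_c in the frame of burner_a between -0.0035 and 0.0035 m) or (horizontal distance between skillet_c and burner_b below 0.015 m and z of skillet_c in the frame of burner_b between -0.0035 and 0.0035 m) or (horizontal distance between skillet_c and burner_wide below 0.015 m and z of skillet_c in the frame of burner_wide between 0.0125 and 0.0195 m)) and ((horizontal distance between lid_a and skillet_a below 0.007 m and z of lid_a in the frame of skillet_a between 0.019 and 0.025 m and angle between lid_a's own z axis and vertical below 0.04 rad and linear speed of lid_a below 0.02 m/s) or (horizontal distance between lid_b and skillet_a below 0.007 m and z of lid_b in the frame of skillet_a between 0.019 and 0.025 m and angle between lid_b's own z axis and vertical below 0.04 rad and linear speed of lid_b below 0.02 m/s) or (horizontal distance between lid_c and skillet_a below 0.007 m and z of lid_c in the frame of skillet_a between 0.019 and 0.025 m and angle between lid_c's own z axis and vertical below 0.04 rad and linear speed of lid_c below 0.02 m/s)) and ((horizontal distance between lid_a and skillet_b below 0.007 m and z of lid_a in the frame of skillet_b between 0.019 and 0.025 m and angle between lid_a's own z axis and vertical below 0.04 rad and linear speed of lid_a below 0.02 m/s) or (horizontal distance between lid_b and skillet_b below 0.007 m and z of lid_b in the frame of skillet_b between 0.019 and 0.025 m and angle between lid_b's own z axis and vertical below 0.04 rad and linear speed of lid_b below 0.02 m/s) or (horizontal distance between lid_c and skillet_b below 0.007 m and z of lid_c in the frame of skillet_b between 0.019 and 0.025 m and angle between lid_c's own z axis and vertical below 0.04 rad and linear speed of lid_c below 0.02 m/s)) and ((horizontal distance between lid_a and skillet_c below 0.007 m and z of lid_a in the frame of skillet_c between 0.019 and 0.025 m and angle between lid_a's own z axis and vertical below 0.04 rad and linear speed of lid_a below 0.02 m/s) or (horizontal distance between lid_b and skillet_c below 0.007 m and z of lid_b in the frame of skillet_c between 0.019 and 0.025 m and angle between lid_b's own z axis and vertical below 0.04 rad and linear speed of lid_b below 0.02 m/s) or (horizontal distance between lid_c and skillet_c below 0.007 m and z of lid_c in the frame of skillet_c between 0.019 and 0.025 m and angle between lid_c's own z axis and vertical below 0.04 rad and linear speed of lid_c below 0.02 m/s))); the robot touches nothing.
It fails at once if the spice jar or the clay bowl is knocked over (angle between any of spice_jar, clay_bowl's own z axis and vertical above 0.6 rad).
It fails at once if the spice jar or the clay bowl is pushed more than 6 cm from its place (distance of any of spice_jar, clay_bowl from where it was at the start of the episode above 0.06 m).
Of skillet_b, skillet_c only 1 to 2 are there at a start; the rules pass over those that are not, and their reading is None.
At some moment in a run one of lid_a, lid_b, lid_c, skillet_a, skillet_b, skillet_c may be knocked a few centimetres aside while the robot is not near it.
It also fails if it takes over 210 s, if anything falls off the work surface, if the arm or the gripper's body presses on something with over 40 N, if the wrist force passes 120 N, or if a joint passes its speed limit or range.

## Robot

A 6-joint arm with a two-finger parallel gripper is mounted at the origin on the work surface. World frame = base frame: x ahead of the robot, y to its left, z up, the work surface at z = 0. Lengths are in m, angles in rad, forces in N, time in s.
With the tool pointing down it reaches from about 0.4 to 0.925 m from the base axis. Payload 12.5 kg.
Tool frame: the origin (TCP) lies on the centre line of the jaws, within the pads' length; the fingertips stand tip_extent ahead of it and the grasp point (between the pads) lies 2 mm behind it (tip_extent is the distance from the TCP to the fingertips, in m); x points along the fingers, y is the direction in which the jaws open and shut, and the axes are right-handed (so a half turn about x gives the same grasp; the last joint's range is limited). The gripper opens to 95 mm and grips with 3 to 60 N. Pads are 20 mm wide; open, the fingers measure 119 mm over their backs; the gripper's body (75 mm by 180 mm) begins 59 mm behind the grasp point.
Start: joints at [1.094, 0.491, 1.559, -0, 1.092, -0.106], TCP at [0.226, 0.583, 0.232] pointing down, gripper open.
Joint ranges: [-3.1, 3.1], [-0.84, 2.19], [0.05, 2.79], [-1.13, 4.28], [0.06, 2.93], [-2.69, 2.69]. Speed limits (rad/s): [2.22, 2.22, 2.79, 3.14, 3.14, 3.14].

## Interface

Orientations are given as a unit quaternion [x, y, z, w].
In Python, from bench import * gives the robot as it stands.
- The arm moves only by the tool move_arm, never from a script. Its argument "steps" is a list of rows, each a list of 6 numbers: the shift along the world's x, y, z in mm, then the turn, a rotation vector about the world's x, y, z in rad. A call has 1 to 5 rows; each row is the pose to reach, as a shift and turn from the pose commanded when the call began; what a row does not reach only later rows make up. A row lasts 1/12 s, in which the tool goes at most 41.7 mm and 7.16 degrees, less where a joint would pass 70% of its speed; a pose out of reach is approached as far as the arm can. A call with a gripper value outside its range is refused whole. "grip" is the gripper command: -1 is shut, 1 is fully open, values between are in proportion, set as the call begins (left out, the last holds). The fingers move at their own pace and stop on an object; "grip_force" is the grip in N (left out, the last holds). Time passes only in rows, so rows that repeat a pose let the fingers close. It gives the time, the measured TCP pose, the force and the opening at its end, in the units of the state.
- get_state(): the state, without advancing time (a new reading comes with each control period).
- get_image(name): name is "scene" or "top" or "wrist"; returns (picture, depth): 400x640x3 uint8, red, green, blue; 400x640 float32, m along the optical axis (not along the pixel's ray), 0 where there is no reading.
- camera_info(name): a dict with "camera_matrix" (3x3 intrinsics, pixels), "rvec" (rotation vector, rad) and "tvec" (3), from world to camera coordinates, as OpenCV has them. Camera axes: x right, y down, z forward; pixel columns grow to the right and rows downward; lengths in m; the calibration is good to about 2 mm. A picture is of the moment at which its call begins: read the wrist's pose just before it. camera_info takes no time and is no camera call; for the wrist camera it gives the pose at the moment of the call.
- sign_off(): hands the job in, once; it reports no verdict.
The state is a dict: "t": time; "qpos": joint angles; "joint_velocities": joint speeds; "tau": joint torques, N m; "eef_pos": TCP position; "eef_rot": TCP orientation; "force": force on the tool from outside, world axes, zero at the start; "wrist_torque": the same for the moment, N m; "grip_width": finger opening in m.
Only numpy, scipy, OpenCV 4.12 (cv2) and the standard library are available. Lean on these libraries where they do the work, as an engineer would, in place of code of your own. Each camera call takes 0.05 s, during which the arm holds its last target. There are 200 camera calls.

## Working session

There is one attempt and no reset: what is moved stays moved. The work goes in short steps, Python scripts to look and compute and a tool call to move; the robot and the scene stay as the last step left them, time stands still between calls to the robot, and variables do not carry over. Pictures are saved under pics/ and viewed, about 12 in all and at most 16, crops included, and the job is handed in when it is done.

Besides the shell and the picture viewer there is one more tool, called by a JSON object that holds its "method" and its "body", one argument or row to a line. move_arm: Moves the arm, as the interface text tells. Its arguments: {"type":"object","properties":{"steps":{"type":"array"},"grip":{"type":"number"},"grip_force":{"type":"number"}},"required":["steps"]}

```bash
mkdir -p pics; ls
python3 - <<'E'
from bench import *
import cv2
s=get_state();print(s)
for n in("scene","top","wrist"):
    c=camera_info(n);print(n,c)
    p,d=get_image(n);cv2.imwrite(f"pics/{n}0.png",p[:,:,::-1]);
    import numpy as np;np.save(f"pics/{n}0.npy",d)
E
```

```text
pics
{'t': 0.0, 'qpos': array([ 1.09439352e+00,  4.91572717e-01,  1.55942976e+00,  2.36366545e-06,
        1.09169018e+00, -1.05599630e-01]), 'joint_velocities': array([-0.00143053, -0.00057606, -0.00089536, -0.00074024, -0.0014114 ,
       -0.00018887]), 'tau': array([ 3.04597990e-03, -6.12638783e+01, -2.58186346e+01,  6.93333778e-02,
        4.81262757e-02, -1.43166412e-04]), 'eef_pos': array([0.2263576 , 0.5823413 , 0.23106034]), 'eef_rot': array([ 0.12997697,  0.69510071, -0.13072166,  0.69487613]), 'force': array([0.69506571, 0.18567595, 0.52051459]), 'wrist_torque': array([ 0.00869855, -0.06897088,  0.00091465]), 'grip_width': 0.0950316286640916}
scene {'camera_matrix': array([[450.37024989,   0.        , 319.13397108],
       [  0.        , 450.37024989, 207.08454841],
       [  0.        ,   0.        ,   1.        ]]), 'rvec': array([ 2.26396727,  0.9574873 , -0.32955645]), 'tvec': array([-0.30568637, -0.17458158,  1.48953046])}
top {'camera_matrix': array([[373.35935168,   0.        , 320.93043055],
       [  0.        , 373.35935168, 196.34084848],
       [  0.        ,   0.        ,   1.        ]]), 'rvec': array([ 2.15690284, -2.1772093 ,  0.1205014 ]), 'tvec': array([-0.00754853,  0.45231326,  0.96431176])}
wrist {'camera_matrix': array([[350.92715787,   0.        , 318.69710426],
       [  0.        , 350.92715787, 197.74869587],
       [  0.        ,   0.        ,   1.        ]]), 'rvec': array([-2.39924412, -1.6416623 , -0.22436392]), 'tvec': array([-0.62427284, -0.03123074,  0.38989376])}
```

View pics/scene0.png

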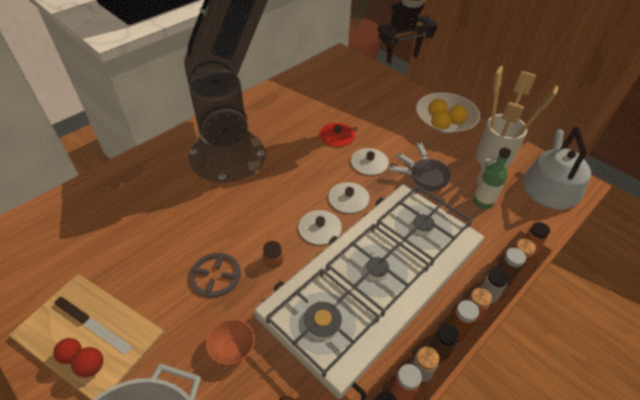

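View pics/top0.png

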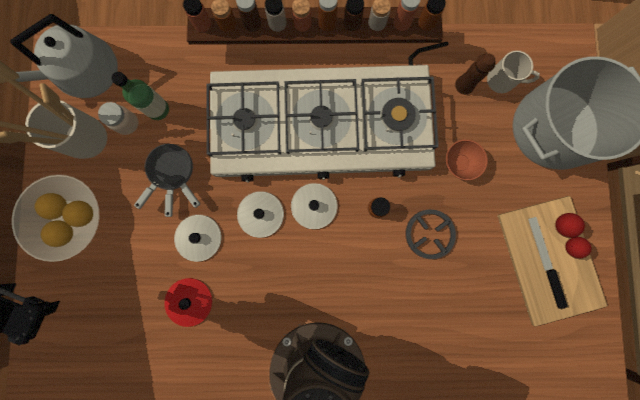

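The pile is at top px (168,166) with three handles. The lids are at (198,238), (260,214) and (314,206), the ring at (432,234), and the big burner at (399,115). Look-alikes: red lid (188,302), which I leave alone; the jar knob (380,207) and bowl (467,160) also stay put.

```bash
cat > h.py <<'E'
from bench import *
import numpy as np, cv2
from scipy.spatial.transform import Rotation as R
def cam(n):
    c=camera_info(n); return c["camera_matrix"],cv2.Rodrigues(c["rvec"])[0],np.array(c["tvec"])
def cloud(n,d,c=None):
    K,Rm,t=c or cam(n); v,u=np.mgrid[:400,:640]
    P=np.stack([(u-K[0,2])*d/K[0,0],(v-K[1,2])*d/K[1,1],d],-1)
    return (P-t)@Rm
def ray(n,u,v,z,c=None):
    K,Rm,t=c or cam(n); r=np.array([(u-K[0,2])/K[0,0],(v-K[1,2])/K[1,1],1.])@Rm
    o=-t@Rm; return o+r*(z-o[2])/r[2]
def tri(a,b,ca=None,cb=None):
    "a,b=(cam,u,v): nearest point of two rays"
    L=[]
    for (n,u,v),c in((a,ca),(b,cb)):
        K,Rm,t=c or cam(n); r=np.array([(u-K[0,2])/K[0,0],(v-K[1,2])/K[1,1],1.])@Rm; L.append((-t@Rm,r/np.linalg.norm(r)))
    A=sum(np.eye(3)-np.outer(r,r) for o,r in L); B=sum((np.eye(3)-np.outer(r,r))@o for o,r in L)
    return np.linalg.solve(A,B)
def ortho(P,img,x0,x1,y0,y1,s=1.0,zmin=-.1,zmax=1):
    "top-down map, mm px: row 0 = x1, col 0 = y1"
    H=int((x1-x0)*1000/s);W=int((y1-y0)*1000/s);o=np.zeros((H,W,3),np.uint8);hz=np.full((H,W),np.nan)
    p=P.reshape(-1,3);q=img.reshape(-1,3);i=((x1-p[:,0])*1000/s).astype(int);j=((y1-p[:,1])*1000/s).astype(int)
    k=(i>=0)&(i<H)&(j>=0)&(j<W)&(p[:,2]>zmin)&(p[:,2]<zmax);o[i[k],j[k]]=q[k];hz[i[k],j[k]]=p[k,2];return o,hz
def circ(p):
    A=np.c_[2*p[:,:2],np.ones(len(p))];s=np.linalg.lstsq(A,(p[:,:2]**2).sum(1),rcond=None)[0]
    return s[0],s[1],np.sqrt(s[2]+s[0]**2+s[1]**2)
E
python3 - <<'E'
from h import *
np.set_printoptions(precision=4,suppress=True)
top=cv2.imread("pics/top0.png");P=cloud("top",np.load("pics/top0.npy"));S=cloud("scene",np.load("pics/scene0.npy"))
for n,u,v in(("counter",350,280),("counter",280,280),("lid1",198,246),("knob1",195,238),("knob2",259,213),("knob3",314,205),("ring",432,212),("skil",168,160),("stv",262,160),("jar",380,206),("bowl",467,145),("hubw",399,114)):print(n,P[v,u])
# refined white-lid blobs in top
hsv=cv2.cvtColor(top,cv2.COLOR_BGR2HSV)
for c in((198,238),(260,214),(314,206)):
    m=np.zeros((400,640),np.uint8);cv2.circle(m,c,32,1,-1)
    w=((hsv[...,1]<60)&(hsv[...,2]>110)&(m>0)).astype(np.uint8)
    cs=max(cv2.findContours(w,0,2)[0],key=cv2.contourArea);(x,y),r=cv2.minEnclosingCircle(cs);e=cv2.fitEllipse(cs)
    pz=P[(w>0)];print("lid",e[0],e[1],"z pct",np.percentile(pz[:,2],[5,50,95]),"plane .006",ray("top",*e[0],.006)[:2], "cloud mid",(pz[:,:2].max(0)+pz[:,:2].min(0))/2)
    k=((hsv[...,2]<70)&(m>0)&(np.hypot(*(np.indices((400,640))[::-1]-np.array(c)[:,None,None]))<12)).astype(np.uint8)
    v,u=np.nonzero(k);print("  knob px",u.mean(),v.mean(),len(u),ray("top",u.mean(),v.mean(),.04)[:2],P[k>0].mean(0))
# scene knob dark
sc=cv2.imread("pics/scene0.png");h2=cv2.cvtColor(sc,cv2.COLOR_BGR2HSV)
for c in((370,156),(349,192),(320,222)):
    k=(h2[...,2]<70)&(np.hypot(*(np.indices((400,640))[::-1]-np.array(c)[:,None,None]))<10);v,u=np.nonzero(k);print("sc knob",u.mean(),v.mean(),len(u),S[k].mean(0))
cv2.imwrite("pics/c1.png",cv2.hconcat([cv2.resize(top[130:230,110:230],None,fx=3.3,fy=3.3,interpolation=2),cv2.resize(top[130:230,110+90:320],None,fx=3.3,fy=3.3,interpolation=2)]))
o1,_=ortho(P,top,.55,.95,-.45,.35);big=cv2.dilate(o1,np.ones((3,3)));cv2.imwrite("pics/o1.png",big)
E
```

```text
counter [ 0.2308 -0.0871 -0.0034]
counter [0.2332 0.0985 0.002 ]
lid1 [0.3247 0.3129 0.016 ]
knob1 [0.3457 0.3138 0.0386]
knob2 [0.4085 0.1491 0.041 ]
knob3 [0.428  0.0065 0.0402]
ring [ 0.4088 -0.3085  0.0109]
skil [0.5524 0.3936 0.031 ]
stv [0.5449 0.1401 0.0559]
jar [ 0.4221 -0.1617  0.0611]
bowl [ 0.5864 -0.4043  0.0292]
hubw [ 0.6565 -0.2136  0.08  ]
lid (197.45797729492188, 237.70773315429688) (44.75164794921875, 46.274600982666016) z pct [0.0063 0.0123 0.0173] plane .006 [0.3464 0.3181] cloud mid [0.3474 0.185 ]
  knob px 194.5252525252525 237.4747474747475 99 [0.3471 0.3146] [0.3471 0.3153 0.0379]
lid (260.045654296875, 214.1487579345703) (44.87693405151367, 45.38899612426758) z pct [0.0062 0.0122 0.0175] plane .006 [0.4077 0.152 ] cloud mid [0.4065 0.1027]
  knob px 258.6144578313253 213.26506024096386 83 [0.4079 0.1503] [0.408  0.1504 0.0392]
lid (313.781494140625, 205.80758666992188) (44.6146354675293, 44.923851013183594) z pct [0.0061 0.0121 0.0173] plane .006 [0.4288 0.0076] cloud mid [0.4225 0.0192]
  knob px 313.7875 204.6875 80 [0.4289 0.007 ] [0.4278 0.0069 0.0518]
sc knob 369.97435897435895 155.5897435897436 39 [0.3523 0.311  0.0338]
sc knob 348.8222222222222 191.6 45 [0.4136 0.1451 0.035 ]
sc knob 319.9 221.38 50 [0.4356 0.002  0.0357]
```

View pics/c1.png

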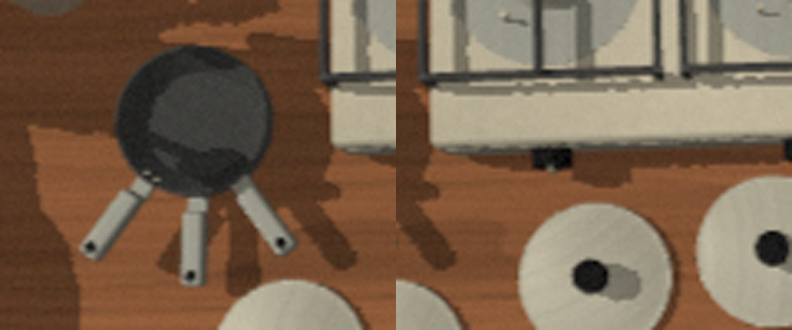

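Run:
```python
from h import *
np.set_printoptions(precision=4,suppress=True)
top=cv2.imread("pics/top0.png");P=cloud("top",np.load("pics/top0.npy"));S=cloud("scene",np.load("pics/scene0.npy"))
g=top.max(2)
# ring: dark pixels
def reg(c,r): return np.hypot(*(np.indices((400,640))[::-1]-np.array(c)[:,None,None]))<r
m=reg((432,234),30)&(g<75);v,u=np.nonzero(m)
cs=max(cv2.findContours(m.astype(np.uint8),0,2)[0],key=cv2.contourArea);e=cv2.fitEllipse(cs);print("ring",e,ray("top",*e[0],.01),"z",np.percentile(P[m][:,2],[10,50,90]))
q=np.array([ray("top",a,b,.016) for a,b in zip(u,v)])
c=ray("top",*e[0],.012);dq=q-c;rr=np.hypot(dq[:,0],dq[:,1]);k=(rr>.02)&(rr<.047);th=np.arctan2(dq[k,1],dq[k,0]);print("finger angle",np.angle(np.exp(4j*th).mean())/4,k.sum())
# stove burners: prong heights -> cloud points z 0.08-0.1
m=(P[...,2]>.078)&(P[...,2]<.1);m[:55]=0;m[180:]=0;m[:,:205]=0;m[:,440:]=0;print("prong n",m.sum(),np.median(P[m][:,2]))
# stove panel edges
m=(P[...,2]>.045)&(P[...,2]<.065);m[:55]=0;m[190:]=0;m[:,:200]=0;m[:,445:]=0
pp=P[m][:,:2].astype(np.float32);print("panel",cv2.minAreaRect(pp),np.median(P[m][:,2]))
for c in((245,118),(321,117),(399,114)):print("hub",ray("top",*c,.08),P[c[1],c[0]])
# pile
m=reg((168,166),45)&(P[...,2]>.012);p=P[m];print("pile z",np.percentile(p[:,2],[2,25,50,75,98]))
m=reg((168,166),30)&(P[...,2]>.034)&(P[...,2]<.06);print("rim",circ(P[m]),m.sum())
```

```text
ring ((430.5252990722656, 233.76487731933594), (47.86061096191406, 49.53123474121094), 134.2758026123047) [ 0.351  -0.3024  0.01  ] z [0.0077 0.0112 0.0167]
finger angle 0.6235786999191593 189
prong n 3256 0.08340512586696225
panel ((0.6456152200698853, -0.012995272874832153), (0.29967495799064636, 0.5848625898361206), 1.2085617780685425) 0.05624277023758391
hub [0.6494 0.1806 0.08  ] [0.6501 0.181  0.0778]
hub [ 0.6503 -0.0137  0.08  ] [ 0.6509 -0.0137  0.0782]
hub [ 0.6565 -0.2136  0.08  ] [ 0.6565 -0.2136  0.08  ]
pile z [0.0223 0.0259 0.0331 0.0414 0.0821]
rim (np.float64(0.5297719122690299), np.float64(0.38889720679735823), np.float64(0.05775888124603344)) 673
```

The crop shows three handles fanning out from the pile: left tip near top px (138,205), middle (168,214), right (196,203). Next I work out their heights and where the wrist camera sits.

Run:
```python
from h import *
np.set_printoptions(precision=4,suppress=True)
top=cv2.imread("pics/top0.png");P=cloud("top",np.load("pics/top0.npy"))
s=get_state();r=R.from_quat(s["eef_rot"]);K,Rm,t=cam("wrist");print("tool axes",r.as_matrix().T);print("cam in tool",r.inv().apply(-t@Rm-s["eef_pos"]),"cam axes in tool",r.inv().apply(Rm))
C=np.array([.5298,.3889])
d=np.hypot(P[...,0]-C[0],P[...,1]-C[1]);a=np.arctan2(P[...,1]-C[1],P[...,0]-C[0])
m=(d>.075)&(d<.14)&(P[...,2]>.012)&(P[...,0]<C[0])
m[:,:120]=0;m[:,215:]=0;m[:,:][225:]=0
n,l=cv2.connectedComponents(m.astype(np.uint8))
for i in range(1,n):
    q=P[l==i]
    if len(q)<25: continue
    x=(q[:,:2]-q[:,:2].mean(0));w,v=np.linalg.eigh(x.T@x);dr=v[:,1];
    if dr[0]>0:dr=-dr
    mid=q[:,:2].mean(0);off=np.cross(dr,C-mid)
    print(i,len(q),"mid",mid,"z",np.median(q[:,2]),q[:,2].std(),"dir ang",np.arctan2(dr[1],dr[0]),"line off",off,"radial",np.arctan2(*(mid-C)[::-1]),"d",d[l==i].min(),d[l==i].max())
```

```text
tool axes [[-0.0004 -0.0008 -1.    ]
 [ 0.3624  0.932  -0.0009]
 [ 0.932  -0.3624 -0.0001]]
cam in tool [-0.1521 -0.0003 -0.0751] cam axes in tool [[-0.      1.     -0.    ]
 [-0.2699  0.      0.9629]
 [ 0.9629  0.      0.2699]]
1 42 mid [0.5181 0.269 ] z 0.055134246382010144 0.006363799956760554 dir ang 3.1344685359162723 line off -0.1200225980306969 radial -1.6677994286586255 d 0.11401864755491828 0.12699373830374586
2 167 mid [0.4472 0.448 ] z 0.051549089565700645 0.0031458788779435963 dir ang 2.528909758425016 line off 0.0008227828421121311 radial 2.5208059688663598 d 0.0750803170307395 0.12891160213637676
3 155 mid [0.4499 0.3258] z 0.04312899609758265 0.003014127848576297 dir ang -2.5180094594638316 line off -0.004520417914580695 radial -2.4735938475000925 d 0.07505989380031136 0.12780683626157058
4 150 mid [0.4287 0.3872] z 0.03566594650278262 0.0030542805546798298 dir ang 3.128834759128604 line off -0.0029540750793648927 radial -3.125134477813408 d 0.0759107294254682 0.12660499183961949<stdin>:15: DeprecationWarning: Arrays of 2-dimensional vectors are deprecated. Use arrays of 3-dimensional vectors instead. (deprecated in NumPy 2.0)
```

{"method": "move_arm", "body": {
  "steps": [
    [38,-32,15,0,0,0],
    [76,-64,30,0,0,0],
    [114,-96,45,0,0,0],
    [152,-128,60,0,0,0],
    [160,-150,70,0,0,0]
  ],
  "grip": -0.16
}}

```text
t: 0.57
eef_pos: [0.3746, 0.448, 0.2939]
eef_rot: [0.13, 0.695, -0.13, 0.695]
force: [-0.2, 1.1, -0.0]
grip_width: 0.0673
```

```bash
cat >> h.py <<'E'
def shot(name,n="wrist"):
    c=cam(n);p,d=get_image(n);b=p[:,:,::-1].copy();cv2.imwrite(f"pics/{name}.png",b);P=cloud(n,d,c);P[d<=0]=np.nan
    np.save(f"pics/{name}.npy",P);return b,P,c
def handle(P,C,ang,w=.3,r0=.076,r1=.13,z0=.02,z1=.2):
    dx=P[...,0]-C[0];dy=P[...,1]-C[1];d=np.hypot(dx,dy);a=np.angle(np.exp(1j*(np.arctan2(dy,dx)-ang)))
    q=P[(d>r0)&(d<r1)&(abs(a)<w)&(P[...,2]>z0)&(P[...,2]<z1)]
    x=q[:,:2]-q[:,:2].mean(0);_,_,V=np.linalg.svd(x,full_matrices=False);dr=V[0]
    if dr@(q[:,:2].mean(0)-C)<0:dr=-dr
    m=q[:,:2].mean(0);nrm=np.array([-dr[1],dr[0]])
    return dict(n=len(q),mid=m,ang=np.arctan2(dr[1],dr[0]),off=nrm@(m-C),z=np.median(q[:,2]),tip=((q[:,:2]-C)@dr).max())
E
python3 - <<'E'
from h import *
np.set_printoptions(precision=4,suppress=True)
b,P,c=shot("w1");s=get_state();print(s["eef_pos"],s["t"])
C=np.array([.53,.389]);d=np.hypot(P[...,0]-C[0],P[...,1]-C[1])
m=(d<.075)&(P[...,2]>.037)&(P[...,2]<.05);q=P[m];r=np.hypot(*(q[:,:2]-np.median(q[:,:2],0)).T);print("rim",circ(q),len(q),np.percentile(q[:,2],[5,50,95]))
for a in(2.52,-2.5,3.13):print(handle(P,C,a))
E
```

```text
[0.3784 0.4442 0.2969] 0.6167
rim (np.float64(0.5301307550069357), np.float64(0.38750645079722856), np.float64(0.059511586394181824)) 1014 [0.0375 0.0402 0.0422]
{'n': 659, 'mid': array([0.4454, 0.4479]), 'ang': np.float64(2.537209316530909), 'off': np.float64(-0.0004344828176547789), 'z': np.float64(0.049385269425049026), 'tip': np.float64(0.12873120009220962)}
{'n': 247, 'mid': array([0.4608, 0.3373]), 'ang': np.float64(-2.944130079270846), 'off': np.float64(0.03714990046741607), 'z': np.float64(0.04117076687994065), 'tip': np.float64(0.09324899968089508)}
{'n': 621, 'mid': array([0.427 , 0.3879]), 'ang': np.float64(-3.134502878532821), 'off': np.float64(0.0003666558748341549), 'z': np.float64(0.03336357062643154), 'tip': np.float64(0.12849812118630025)}
```

View pics/w1.png

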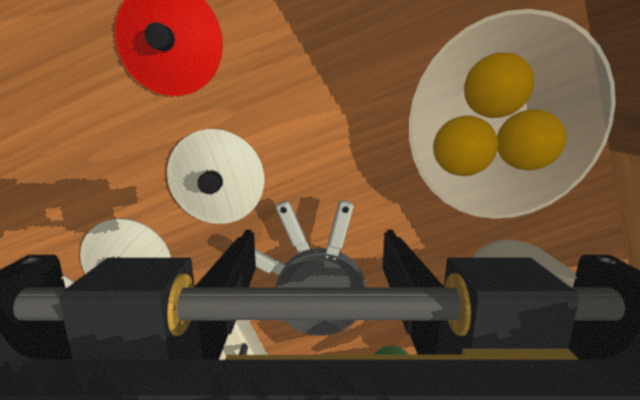

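The wrist view shows the pile at px (320,285). The left handle is on top (image right, tip (346,207)) with its upper face at z≈50 mm; the right one is at 42 and the middle one at 34. I'll grasp the top one.

{"method": "move_arm", "body": {
  "steps": [
    [18,1,-35,0,0,-0.12],
    [36,2,-70,0,0,-0.24],
    [54,3,-105,0,0,-0.24],
    [73,5,-140,0,0,-0.24],
    [73,5,-180,0,0,-0.24]
  ],
  "grip_force": 50
}}

```text
t: 1.03
eef_pos: [0.4491, 0.4544, 0.1128]
eef_rot: [0.214, 0.674, -0.212, 0.675]
force: [-0.0, 0.7, -0.8]
grip_width: 0.0406
```

{"method": "move_arm", "body": {
  "steps": [
    [0,0,-40,0,0,0],
    [0,0,-65,0,0,0],
    [0,0,-79,0,0,0],
    [0,0,-79,0,0,0],
    [0,0,-79,0,0,0]
  ]
}}

```text
t: 1.45
eef_pos: [0.4459, 0.4541, 0.0345]
eef_rot: [0.212, 0.675, -0.213, 0.674]
force: [-0.7, 0.4, 0.2]
grip_width: 0.04
```

{"method": "move_arm", "body": {
  "steps": [
    [0,0,0,0,0,0],
    [0,0,0,0,0,0],
    [0,0,0,0,0,0],
    [0,0,0,0,0,0]
  ],
  "grip": -1
}}

```text
t: 1.78
eef_pos: [0.4463, 0.4545, 0.036]
eef_rot: [0.213, 0.674, -0.212, 0.675]
force: [-0.5, 0.3, 0.6]
grip_width: 0.0188
```

The first move fell short because of the joint-speed cap, so the grip is 20 mm too far out. I'll regrip nearer the skillet.

{"method": "move_arm", "body": {
  "steps": [
    [0,0,0,0,0,0],
    [0,0,6,0,0,0],
    [7,-8,6,0,0,0],
    [14,-17,6,0,0,0],
    [14,-17,6,0,0,0]
  ],
  "grip": -0.16,
  "grip_force": 55
}}

```text
t: 2.2
eef_pos: [0.4616, 0.4355, 0.0411]
eef_rot: [0.213, 0.674, -0.213, 0.674]
force: [0.0, 0.1, 0.6]
grip_width: 0.0393
```

{"method": "move_arm", "body": {
  "steps": [
    [0,0,0,0,0,0],
    [0,0,0,0,0,0],
    [0,0,0,0,0,0],
    [0,0,0,0,0,0],
    [0,0,0,0,0,0]
  ],
  "grip": -1
}}

```text
t: 2.62
eef_pos: [0.4599, 0.4374, 0.0409]
eef_rot: [0.213, 0.674, -0.212, 0.674]
force: [0.4, 0.3, -1.0]
grip_width: 0.0175
```

{"method": "move_arm", "body": {
  "steps": [
    [0,0,8,0,0,0],
    [0,0,25,0,0,0],
    [0,0,55,0,0,0],
    [0,0,90,0,0,0],
    [0,0,125,0,0,0]
  ]
}}

```text
t: 3.03
eef_pos: [0.4594, 0.437, 0.1673]
eef_rot: [0.212, 0.675, -0.213, 0.674]
force: [-0.8, 0.7, -3.1]
grip_width: 0.0179
```

Run:
```python
from h import *
np.set_printoptions(precision=4,suppress=True)
s=get_state();print(s["eef_pos"],s["grip_width"],s["force"],s["wrist_torque"])
b,P,c=shot("t2","top")
# burners from prong-level points: fit grid lines
m=(P[...,2]>.082)&(P[...,2]<.1)&(P[...,0]>.5)&(P[...,0]<.8)&(abs(P[...,1]+.013)<.3)&(b.max(2)<90)
for y in(.181,-.0137,-.2136):
    q=P[m];k=(abs(q[:,1]-y)<.012)&(q[:,0]<.62)&(q[:,0]>.575)|(abs(q[:,1]-y)<.012)&(q[:,0]>.68)&(q[:,0]<.725)
    a=q[k];k=(abs(q[:,0]-.652)<.014)&(abs(q[:,1]-y)>.055)&(abs(q[:,1]-y)<.085);e=q[k]
    print("y of x-prongs",a[:,1].mean(),a[:,1].std(),len(a),"x of y-prongs",e[:,0].mean(),e[:,0].std(),len(e), np.median(a[:,2]))
```

```text
[0.4594 0.437  0.1673] 0.017932128757557543 [-0.8299  0.7041 -3.0728] [0.0861 0.1315 0.0194]
y of x-prongs 0.1852488214703567 0.0017115413531254532 72 x of y-prongs 0.64960933658984 0.0022815130930736983 69 0.09028683180893932
y of x-prongs -0.013956802050581238 0.00161342775960939 48 x of y-prongs 0.6547245934353616 0.0026841988172761457 72 0.09104951494981789
y of x-prongs -0.21370419550112055 0.001969278129903858 44 x of y-prongs 0.659504665614314 0.002635579931911069 72 0.0903586605569173
```

Prongs are measured at z≈90 mm. Burners: left (0.650,0.185), middle (0.655,-0.014), big (0.6595,-0.2137), stove yaw≈0.025. The first skillet goes to the middle burner.

{"method": "move_arm", "body": {
  "steps": [
    [8,-34,5,0,0,0.06],
    [16,-68,5,0,0,0.14],
    [24,-102,5,0,0,0.22],
    [32,-136,5,0,0,0.3],
    [41,-170,5,0,0,0.38]
  ]
}}

```text
t: 3.5
eef_pos: [0.5006, 0.2658, 0.1712]
eef_rot: [0.08, 0.703, -0.08, 0.702]
force: [0.8, 0.3, -2.4]
grip_width: 0.0177
```

{"method": "move_arm", "body": {
  "steps": [
    [8,-35,0,0,0,0.08],
    [16,-70,0,0,0,0.15],
    [25,-105,0,0,0,0.22],
    [34,-140,0,0,0,0.257],
    [42,-175,0,0,0,0.257]
  ]
}}

```text
t: 3.92
eef_pos: [0.543, 0.0906, 0.1712]
eef_rot: [-0.01, 0.707, 0.01, 0.707]
force: [0.2, -0.1, -2.1]
grip_width: 0.0178
```

{"method": "move_arm", "body": {
  "steps": [
    [8,-35,0,0,0,0],
    [16,-70,0,0,0,0],
    [26,-100,0,0,0,0],
    [26,-108,0,0,0,0],
    [26,-108,0,0,0,0]
  ]
}}

```text
t: 4.33
eef_pos: [0.569, -0.0177, 0.1709]
eef_rot: [-0.008, 0.707, 0.008, 0.707]
force: [-0.8, 0.7, -1.9]
grip_width: 0.0172
```

{"method": "move_arm", "body": {
  "steps": [
    [0,1,-25,0,0,0],
    [0,1,-43,0,0,0],
    [0,1,-50,0,0,0],
    [0,1,-54,0,0,0],
    [0,1,-54,0,0,0]
  ]
}}

```text
t: 4.75
eef_pos: [0.5688, -0.0139, 0.1167]
eef_rot: [-0.01, 0.707, 0.01, 0.707]
force: [0.2, 0.3, -0.9]
grip_width: 0.0176
```

Run:
```python
from h import *
np.set_printoptions(precision=4,suppress=True)
s=get_state();print(s["eef_pos"],s["force"])
b,P,c=shot("s3","scene")
C=np.array([.6547,-.014]);d=np.hypot(P[...,0]-C[0],P[...,1]-C[1])
q=P[(d<.075)&(P[...,2]>.105)&(P[...,2]<.13)];print(len(q),np.percentile(q[:,2],[5,50,95]),circ(q[q[:,2]>.112]))
C=np.array([.53,.388]);print(handle(P,C,-2.5),handle(P,C,3.13))
b,P,c=shot("t3","top")
for a in(-2.5,3.13):print(handle(P,C,a,.25))
d=np.hypot(P[...,0]-C[0],P[...,1]-C[1]);q=P[(d<.075)&(P[...,2]>.026)&(P[...,2]<.045)];k=np.hypot(*(q[:,:2]-C).T)>.05;print(circ(q[k]),k.sum(),np.median(q[k][:,2]))
```

```text
[ 0.5688 -0.0139  0.1167] [ 0.2145  0.3333 -0.8652]
621 [0.1057 0.1124 0.1199] (np.float64(0.6548681740116298), np.float64(-0.012298547394601678), np.float64(0.059782958497881324))
{'n': 53, 'mid': array([0.4629, 0.3281]), 'ang': np.float64(-2.2786335012568664), 'off': np.float64(-0.012077663121215224), 'z': np.float64(0.03678222426081089), 'tip': np.float64(0.10883398326668776)} {'n': 61, 'mid': array([0.4369, 0.385 ]), 'ang': np.float64(3.0023734290682023), 'off': np.float64(0.015920085668006248), 'z': np.float64(0.030812098984289556), 'tip': np.float64(0.1160403090036982)}h.py:34: RuntimeWarning: Mean of empty slice.
  x=q[:,:2]-q[:,:2].mean(0);_,_,V=np.linalg.svd(x,full_matrices=False);dr=V[0]
  ret = um.true_divide(
Traceback (most recent call last):
  File "h.py", line 34, in handle
    x=q[:,:2]-q[:,:2].mean(0);_,_,V=np.linalg.svd(x,full_matrices=False);dr=V[0]
                                                                            ~^^^
IndexError: index 0 is out of bounds for axis 0 with size 0
```

{"method": "move_arm", "body": {
  "steps": [
    [0,0,-1,0,0,0],
    [0,0,-1,0,0,0],
    [0,0,-1,0,0,0],
    [0,0,20,0,0,0],
    [0,0,55,0,0,0]
  ],
  "grip": -0.16
}}

```text
t: 5.27
eef_pos: [0.5679, -0.0147, 0.1703]
eef_rot: [-0.009, 0.709, 0.01, 0.705]
force: [0.7, -0.2, -0.6]
grip_width: 0.0391
```

{"method": "move_arm", "body": {
  "steps": [
    [-10,34,15,0,0,0.1],
    [-20,68,30,0,0,0.2],
    [-30,102,45,0,0,0.3],
    [-40,136,60,0,0,0.4],
    [-50,170,70,0,0,0.5]
  ]
}}

```text
t: 5.68
eef_pos: [0.5187, 0.1567, 0.244]
eef_rot: [-0.185, 0.681, 0.185, 0.683]
force: [0.9, 0.3, 0.2]
grip_width: 0.0399
```

{"method": "move_arm", "body": {
  "steps": [
    [-11,35,3,0,0,0.08],
    [-22,70,6,0,0,0.11],
    [-33,105,9,0,0,0.11],
    [-44,140,10,0,0,0.11],
    [-58,175,10,0,0,0.11]
  ]
}}

```text
t: 6.1
eef_pos: [0.4606, 0.3319, 0.2529]
eef_rot: [-0.221, 0.671, 0.221, 0.672]
force: [-0.1, -0.4, -0.1]
grip_width: 0.04
```

```bash
cat >> h.py <<'E'
def tang():
    s=get_state();z=R.from_quat(s["eef_rot"]).apply([0,0,1]);return s["eef_pos"],np.arctan2(z[1],z[0])
E
python3 - <<'E'
from h import *
np.set_printoptions(precision=4,suppress=True)
C=np.array([.53,.388])
for n,nm in(("w4","wrist"),("t4","top")):
    b,P,c=shot(n,nm);print(tang(),get_state()["t"])
    d=np.hypot(P[...,0]-C[0],P[...,1]-C[1]);m=(d<.075)&(P[...,2]>.03)&(P[...,2]<.045);q=P[m&(d>.05)]
    print(len(q),len(q)and(circ(q),np.median(q[:,2])))
    for a in(-2.5,3.13):
        try:print(handle(P,C,a,.25))
        except Exception as e:print(e)
    if nm=="top":
        C2=np.array([.6547,-.014]);d=np.hypot(P[...,0]-C2[0],P[...,1]-C2[1]);q=P[(d<.07)&(d>.05)&(P[...,2]>.11)&(P[...,2]<.122)];print("placed",circ(q),len(q),handle(P,C2,-3.1))
        print("floor",np.median(P[(d<.035)][:,2]))
E
```

```text
(array([0.4582, 0.3366, 0.2527]), np.float64(0.638334339135895)) 6.15
869 ((np.float64(0.5276375753648993), np.float64(0.38598646123209834), np.float64(0.05903931893302566)), np.float64(0.032529870976592386))
{'n': 885, 'mid': array([0.4482, 0.3237]), 'ang': np.float64(-2.5111504195131276), 'off': np.float64(0.0037061459770536447), 'z': np.float64(0.041517976486808106), 'tip': np.float64(0.12976947166459843)}
{'n': 826, 'mid': array([0.4279, 0.3849]), 'ang': np.float64(-3.1313883429836995), 'off': np.float64(0.00205016088277372), 'z': np.float64(0.03343577664161274), 'tip': np.float64(0.12784127900022785)}
(array([0.4592, 0.3341, 0.2524]), np.float64(0.6403323173975648)) 6.2
245 ((np.float64(0.5283289505961948), np.float64(0.38753405789728046), np.float64(0.05853389301753959)), np.float64(0.034106238725783763))
{'n': 151, 'mid': array([0.4485, 0.3259]), 'ang': np.float64(-2.5041658700439915), 'off': np.float64(0.0014131930910089637), 'z': np.float64(0.04353055612314753), 'tip': np.float64(0.12791726334753087)}
{'n': 150, 'mid': array([0.4287, 0.3873]), 'ang': np.float64(3.122783255446168), 'off': np.float64(0.0025931835406382666), 'z': np.float64(0.03530987206596241), 'tip': np.float64(0.12669867909516525)}
placed (np.float64(0.6561181245378213), np.float64(-0.010030353019188587), np.float64(0.05727273271328032)) 482 {'n': 542, 'mid': array([ 0.5494, -0.0176]), 'ang': np.float64(1.6503737964071301), 'off': np.float64(0.10528236163146788), 'z': np.float64(0.05746718501290981), 'tip': np.float64(0.04218048460710408)}
floor 0.09900933615647048
```

{"method": "move_arm", "body": {
  "steps": [
    [0,0,-40,0,0,-0.01],
    [0,0,-80,0,0,-0.01],
    [0,0,-120,0,0,-0.01],
    [0,0,-160,0,0,-0.01],
    [0,0,-190,0,0,-0.01]
  ]
}}

```text
t: 6.62
eef_pos: [0.4607, 0.3294, 0.0596]
eef_rot: [-0.218, 0.673, 0.218, 0.672]
force: [0.4, 0.4, -0.8]
grip_width: 0.0399
```

{"method": "move_arm", "body": {
  "steps": [
    [0,0,-18,0,0,0],
    [0,0,-27,0,0,0],
    [0,0,-29,0,0,0],
    [0,0,-29,0,0,0],
    [0,0,-29,0,0,0]
  ]
}}

```text
t: 7.03
eef_pos: [0.4618, 0.3304, 0.0343]
eef_rot: [-0.218, 0.672, 0.218, 0.673]
force: [0.9, 0.6, 0.5]
grip_width: 0.0404
```

{"method": "move_arm", "body": {
  "steps": [
    [0,0,0,0,0,0],
    [0,0,0,0,0,0],
    [0,0,0,0,0,0],
    [0,0,0,0,0,0],
    [0,0,0,0,0,0]
  ],
  "grip": -1
}}

```text
t: 7.45
eef_pos: [0.4612, 0.3304, 0.0333]
eef_rot: [-0.218, 0.672, 0.218, 0.673]
force: [0.0, 0.4, 1.9]
grip_width: 0.0179
```

{"method": "move_arm", "body": {
  "steps": [
    [0,0,8,0,0,0],
    [0,0,25,0,0,0],
    [0,0,60,0,0,0],
    [0,0,100,0,0,0],
    [0,0,135,0,0,0]
  ]
}}

```text
t: 7.87
eef_pos: [0.4607, 0.33, 0.1702]
eef_rot: [-0.218, 0.673, 0.218, 0.672]
force: [0.8, 0.3, -1.8]
grip_width: 0.018
```

{"method": "move_arm", "body": {
  "steps": [
    [18,-26,5,0,0,-0.1],
    [36,-52,5,0,0,-0.2],
    [56,-80,5,0,0,-0.3],
    [78,-114,5,0,0,-0.4],
    [98,-140,5,0,0,-0.5]
  ]
}}

```text
t: 8.28
eef_pos: [0.5596, 0.1881, 0.1735]
eef_rot: [-0.043, 0.706, 0.043, 0.706]
force: [-0.0, 1.1, -2.1]
grip_width: 0.0172
```

{"method": "move_arm", "body": {
  "steps": [
    [4,-7,0,0,0,-0.09],
    [4,-7,-2,0,0,-0.102],
    [4,-7,-4,0,0,-0.102],
    [4,-7,-6,0,0,-0.102]
  ]
}}

```text
t: 8.62
eef_pos: [0.5622, 0.1839, 0.1668]
eef_rot: [-0.01, 0.707, 0.01, 0.707]
force: [0.2, 0.4, -1.2]
grip_width: 0.0177
```

Run:
```python
from h import *
np.set_printoptions(precision=4,suppress=True)
print(tang())
for n,nm in(("s5","scene"),("t5","top")):
    b,P,c=shot(n,nm)
    for nm2,C,z in(("held",[.6497,.1853],get_state()["eef_pos"][2]+.001),("placed",[.6547,-.014],.116)):
        d=np.hypot(P[...,0]-C[0],P[...,1]-C[1]);q=P[(d<.075)&(d>.045)&(abs(P[...,2]-z)<.006)];print(nm,nm2,len(q),circ(q))
```

```text
(array([0.5622, 0.1839, 0.1668]), np.float64(0.02760175966375084))
scene held 260 (np.float64(0.6523975364810503), np.float64(0.18559147507740437), np.float64(0.06020181258017233))
scene placed 325 (np.float64(0.6574708564663369), np.float64(-0.011844318565605916), np.float64(0.0588479124638604))
top held 140 (np.float64(0.6572226613316915), np.float64(0.1847991386054153), np.float64(0.05230887264443548))
top placed 537 (np.float64(0.6562685732340926), np.float64(-0.00936639220395663), np.float64(0.056701322347085095))
```

{"method": "move_arm", "body": {
  "steps": [
    [-1,0,-25,0,0,0],
    [-1,0,-42,0,0,0],
    [-1,0,-48,0,0,0],
    [-1,0,-51,0,0,0],
    [-1,0,-51,0,0,0]
  ]
}}

```text
t: 9.13
eef_pos: [0.5619, 0.1838, 0.1162]
eef_rot: [-0.009, 0.707, 0.009, 0.707]
force: [-0.0, -0.5, -1.8]
grip_width: 0.0176
```

{"method": "move_arm", "body": {
  "steps": [
    [0,0,0,0,0,0],
    [0,0,0,0,0,0],
    [0,0,0,0,0,0],
    [0,0,20,0,0,0],
    [0,0,55,0,0,0]
  ],
  "grip": -0.3
}}

```text
t: 9.55
eef_pos: [0.5609, 0.1829, 0.1692]
eef_rot: [-0.009, 0.709, 0.008, 0.705]
force: [1.4, -0.5, -0.7]
grip_width: 0.0327
```

{"method": "move_arm", "body": {
  "steps": [
    [-14,-36,14,0,0,-0.1],
    [-28,-72,28,0,0,-0.2],
    [-42,-108,42,0,0,-0.3],
    [-56,-144,56,0,0,-0.4],
    [-70,-180,66,0,0,-0.5]
  ],
  "grip": -0.41
}}

```text
t: 9.97
eef_pos: [0.4914, 0.0018, 0.2387]
eef_rot: [0.168, 0.686, -0.168, 0.688]
force: [1.1, 0.5, 0.5]
grip_width: 0.0282
```

{"method": "move_arm", "body": {
  "steps": [
    [-14,-36,3,0,0,-0.1],
    [-28,-72,6,0,0,-0.2],
    [-42,-108,6,0,0,-0.3],
    [-56,-144,6,0,0,-0.4],
    [-70,-180,6,0,0,-0.47]
  ]
}}

```text
t: 10.38
eef_pos: [0.4211, -0.1784, 0.2438]
eef_rot: [0.324, 0.628, -0.324, 0.629]
force: [1.2, -0.7, -0.1]
grip_width: 0.028
```

{"method": "move_arm", "body": {
  "steps": [
    [-14,-36,0,0,0,0],
    [-28,-72,0,0,0,0],
    [-42,-108,0,0,0,0],
    [-54,-145,0,0,0,0],
    [-54,-145,0,0,0,0]
  ]
}}

```text
t: 10.8
eef_pos: [0.3665, -0.3271, 0.2435]
eef_rot: [0.323, 0.628, -0.324, 0.63]
force: [-0.6, 0.3, -0.6]
grip_width: 0.0281
```

Run:
```python
from h import *
np.set_printoptions(precision=4,suppress=True)
print(tang())
b,P,c=shot("w6");C=np.array([.351,-.302])
for it in range(3):
    d=np.hypot(P[...,0]-C[0],P[...,1]-C[1]);g=b.max(2)
    m=(d<.076)&(P[...,2]>.005)&(P[...,2]<.03)&(g<95);q=P[m]
    k=np.hypot(*(q[:,:2]-C).T)>.052;cc=circ(q[k]);C=np.array(cc[:2])
print("ring",cc,k.sum(),np.median(q[k][:,2]))
dd=q[:,:2]-C;r=np.hypot(*dd.T);k=(r>.018)&(r<.048)&(q[:,2]>.009);th=np.arctan2(dd[k,1],dd[k,0]);print("finger",np.angle(np.exp(4j*th).mean())/4,"z",np.percentile(q[k][:,2],[10,50,90]))
for a in(.62,2.19,-.95,-2.52):
    j=abs(np.angle(np.exp(1j*(th-a))))<.4;u=dd[k][j];print(a,j.sum(),j.any() and np.arctan2(*u.mean(0)[::-1]))
b,P,c=shot("t6","top")
for nm,C,z in(("L",[.6497,.1853],.116),("M",[.6547,-.014],.116)):
    d=np.hypot(P[...,0]-C[0],P[...,1]-C[1]);q=P[(d<.075)&(d>.045)&(abs(P[...,2]-z)<.006)];print(nm,len(q),circ(q),handle(P,C,-3.1,z0=.105)["ang"],"floor",np.median(P[d<.035][:,2]))
```

```text
(array([ 0.3665, -0.3271,  0.2435]), np.float64(-0.9498394650271589))
ring (np.float64(0.351169694766249), np.float64(-0.3048194659935181), np.float64(0.059462462519044565)) 3643 0.008966772521954302
finger 0.6211272541760757 z [0.0134 0.0147 0.0158]
0.62 276 0.6344675153035457
2.19 234 2.2078307070027527
-0.95 214 -0.9678250636579584
-2.52 266 -2.5329545383322993
L 529 (np.float64(0.6531135434142856), np.float64(0.18879438422296507), np.float64(0.05687858310088526)) -3.131800097985421 floor 0.09918425586510511
M 525 (np.float64(0.655988376591835), np.float64(-0.00935907480992082), np.float64(0.05694089289377926)) -3.1120491323251707 floor 0.09890788945347262
```

View pics/w6.png

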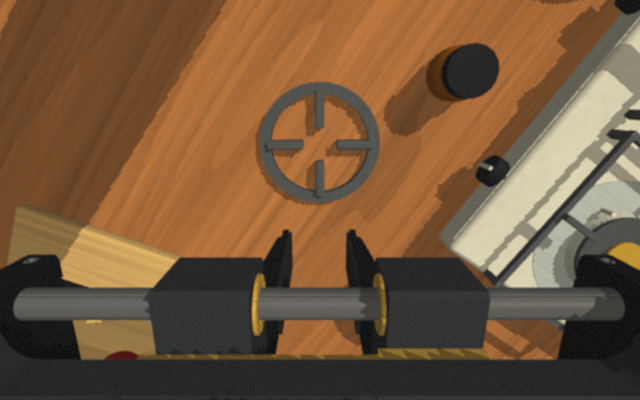

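The ring is centred at px (319,143), with the finger to grip pointing at the gripper. The TCP is already within 1 mm of the pinch point.

{"method": "move_arm", "body": {
  "steps": [
    [1,0,-41,0,0,0],
    [1,0,-82,0,0,0],
    [1,0,-123,0,0,0],
    [1,0,-163,0,0,0],
    [1,0,-195,0,0,0]
  ]
}}

```text
t: 11.32
eef_pos: [0.3693, -0.3201, 0.0462]
eef_rot: [0.322, 0.63, -0.321, 0.63]
force: [0.9, -0.8, -0.3]
grip_width: 0.028
```

{"method": "move_arm", "body": {
  "steps": [
    [0,0,-14,0,0,0],
    [0,0,-22,0,0,0],
    [0,0,-27,0,0,0],
    [0,0,-30,0,0,0],
    [0,0,-32,0,0,0]
  ]
}}

```text
t: 11.73
eef_pos: [0.3696, -0.3218, 0.0171]
eef_rot: [0.322, 0.629, -0.322, 0.63]
force: [-4.2, 9.2, 48.1]
grip_width: 0.0278
```

Contact at TCP z≈17 mm, which is the fingertips on the counter. I'll back off 2–3 mm, correct the position and pinch.

{"method": "move_arm", "body": {
  "steps": [
    [0,0,5,0,0,0],
    [0,0,5,0,0,0],
    [-2,-4,5,0,0,0],
    [-2,-4,5,0,0,0]
  ]
}}

```text
t: 12.07
eef_pos: [0.3672, -0.3265, 0.0216]
eef_rot: [0.322, 0.629, -0.322, 0.63]
force: [-0.8, 1.1, 0.4]
grip_width: 0.0283
```

{"method": "move_arm", "body": {
  "steps": [
    [0,0,0,0,0,0],
    [0,0,0,0,0,0],
    [0,0,0,0,0,0],
    [0,0,0,0,0,0]
  ],
  "grip": -1
}}

```text
t: 12.4
eef_pos: [0.367, -0.3258, 0.0209]
eef_rot: [0.322, 0.63, -0.322, 0.629]
force: [-1.3, 0.1, -0.1]
grip_width: 0.0092
```

{"method": "move_arm", "body": {
  "steps": [
    [0,0,10,0,0,0],
    [0,0,30,0,0,0],
    [0,0,65,0,0,0],
    [0,0,105,0,0,0],
    [0,0,140,0,0,0]
  ]
}}

```text
t: 12.82
eef_pos: [0.3668, -0.3254, 0.1634]
eef_rot: [0.322, 0.63, -0.322, 0.629]
force: [0.3, -0.7, -1.9]
grip_width: 0.0093
```

{"method": "move_arm", "body": {
  "steps": [
    [36,10,0,0,0,0],
    [72,20,0,0,0,0],
    [108,30,0,0,0,0],
    [144,42,0,0,0,0],
    [180,52,0,0,0,0]
  ]
}}

```text
t: 13.23
eef_pos: [0.5484, -0.2725, 0.1617]
eef_rot: [0.322, 0.63, -0.322, 0.629]
force: [0.3, -0.1, -2.2]
grip_width: 0.0098
```

{"method": "move_arm", "body": {
  "steps": [
    [36,10,0,0,0,0],
    [72,20,0,0,0,0],
    [108,30,0,0,0,0],
    [128,37,0,0,0,0],
    [128,37,0,0,0,0]
  ]
}}

```text
t: 13.65
eef_pos: [0.6781, -0.2345, 0.1607]
eef_rot: [0.321, 0.63, -0.321, 0.63]
force: [0.5, -0.1, -1.4]
grip_width: 0.01
```

Run:
```python
from h import *
np.set_printoptions(precision=4,suppress=True)
p,a=tang();print(p,a)
for n,nm in(("w7","wrist"),("s7","scene"),("t7","top")):
    b,P,c=shot(n,nm);C=np.array([p[0]-.0158,p[1]+.022]);z=p[2]-.021+.01
    for it in range(2):
        d=np.hypot(P[...,0]-C[0],P[...,1]-C[1]);q=P[(d<.072)&(d>.05)&(abs(P[...,2]-z)<.006)&(b.max(2)<110)]
        if len(q)<20:break
        cc=circ(q);C=np.array(cc[:2])
    print(nm,len(q),cc if len(q)>20 else"",np.median(q[:,2]))
```

```text
[ 0.6781 -0.2345  0.1607] -0.9430275989646798
wrist 14503 (np.float64(0.662203492768362), np.float64(-0.21238254656087158), np.float64(0.05898990734355511)) 0.14860088516037553
scene 544 (np.float64(0.6643882755974282), np.float64(-0.21451135456402362), np.float64(0.05920295321636109)) 0.14733370336511237
top 135 (np.float64(0.659753010959123), np.float64(-0.20916983333772926), np.float64(0.05793450175175545)) 0.1503845037841474
```

{"method": "move_arm", "body": {
  "steps": [
    [-2,-1,-22,0,0,0],
    [-2,-1,-38,0,0,0],
    [-2,-1,-45,0,0,0],
    [-2,-1,-49,0,0,0],
    [-2,-1,-49,0,0,0]
  ]
}}

```text
t: 14.22
eef_pos: [0.6724, -0.2382, 0.1118]
eef_rot: [0.322, 0.63, -0.322, 0.629]
force: [0.1, 0.9, -3.0]
grip_width: 0.0095
```

{"method": "move_arm", "body": {
  "steps": [
    [0,0,0,0,0,0],
    [0,0,0,0,0,0],
    [0,0,0,0,0,0],
    [0,0,20,0,0,0],
    [0,0,55,0,0,0]
  ],
  "grip": -0.41
}}

```text
t: 14.63
eef_pos: [0.6718, -0.2372, 0.1646]
eef_rot: [0.322, 0.632, -0.322, 0.627]
force: [0.6, -0.4, -0.5]
grip_width: 0.0277
```

{"method": "move_arm", "body": {
  "steps": [
    [-16,25,28,0,0,0.1],
    [-32,55,56,0,0,0.2],
    [-48,90,75,0,0,0.3],
    [-64,125,80,0,0,0.4],
    [-80,160,80,0,0,0.5]
  ],
  "grip": -0.2
}}

```text
t: 15.05
eef_pos: [0.5926, -0.0765, 0.2499]
eef_rot: [0.155, 0.688, -0.155, 0.692]
force: [0.9, -0.0, -0.6]
grip_width: 0.0383
```

Run:
```python
from h import *
np.set_printoptions(precision=4,suppress=True)
p,a=tang();print(p,a)
for n,nm in(("s8","scene"),("t8","top")):
    b,P,c=shot(n,nm);C=np.array([.6595,-.2137])
    for it in range(2):
        d=np.hypot(P[...,0]-C[0],P[...,1]-C[1]);q=P[(d<.072)&(d>.05)&(abs(P[...,2]-.1)<.005)]
        if len(q)<20:break
        cc=circ(q);C=np.array(cc[:2])
    print(nm,len(q),cc,np.median(q[:,2]))
    A=np.c_[q[:,:2],np.ones(len(q))];print("tilt",np.linalg.lstsq(A,q[:,2],rcond=None)[0][:2])
    C=np.array([.53,.388])
    try:
        d=np.hypot(P[...,0]-C[0],P[...,1]-C[1]);q=P[(d<.07)&(d>.05)&(abs(P[...,2]-.026)<.006)];print("pile",circ(q),len(q),handle(P,C,3.13,.25))
    except Exception as e:print(e)
cv2.imwrite("pics/v8.png",cv2.resize(b[40:260,130:470],None,fx=2.3,fy=2.3,interpolation=2))
```

```text
[ 0.5926 -0.0765  0.2499] -0.4413512132594918
scene 859 (np.float64(0.6604623627548125), np.float64(-0.2163531042282342), np.float64(0.059899742956726384)) 0.09799632300721706
tilt [0.0006 0.0004]
pile (np.float64(0.5339226054386786), np.float64(0.38612147188439205), np.float64(0.06013372905501915)) 133 {'n': 80, 'mid': array([0.4317, 0.384 ]), 'ang': np.float64(3.1169364196919775), 'off': np.float64(0.006466444105527018), 'z': np.float64(0.030362148998952482), 'tip': np.float64(0.12195467901070678)}
top 336 (np.float64(0.6562406420755688), np.float64(-0.215793551313702), np.float64(0.058762973547333654)) 0.10048548723143255
tilt [-0.0019 -0.0069]
pile (np.float64(0.5328171483142179), np.float64(0.38822623616329993), np.float64(0.05727793156421468)) 433 {'n': 152, 'mid': array([0.4288, 0.3873]), 'ang': np.float64(3.113976996123919), 'off': np.float64(0.003481824024402378), 'z': np.float64(0.03555605111623425), 'tip': np.float64(0.12662418427988464)}
```

View pics/v8.png

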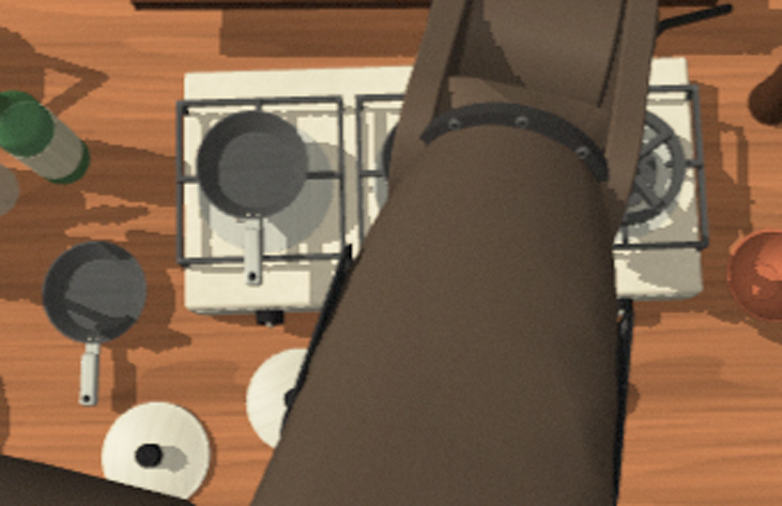

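The picture shows the ring on the big burner, one skillet on the left burner with its handle forward, and the last skillet at crop px (95,292). I'm going to that one.

{"method": "move_arm", "body": {
  "steps": [
    [-11,34,0,0,0,0.08],
    [-22,68,0,0,0,0.16],
    [-33,103,0,0,0,0.24],
    [-44,138,0,0,0,0.32],
    [-56,174,0,0,0,0.4]
  ]
}}

```text
t: 15.57
eef_pos: [0.5369, 0.0972, 0.2476]
eef_rot: [0.015, 0.706, -0.015, 0.707]
force: [0.4, -0.2, -0.8]
grip_width: 0.038
```

{"method": "move_arm", "body": {
  "steps": [
    [-11,35,-10,0,0,0.03],
    [-22,70,-20,0,0,0.03],
    [-33,105,-30,0,0,0.03],
    [-44,140,-30,0,0,0.03],
    [-56,174,-30,0,0,0.03]
  ]
}}

```text
t: 15.98
eef_pos: [0.4808, 0.2717, 0.217]
eef_rot: [0.006, 0.707, -0.006, 0.707]
force: [1.1, 0.3, 0.5]
grip_width: 0.0378
```

{"method": "move_arm", "body": {
  "steps": [
    [-12,37,0,0,0,0],
    [-25,77,0,0,0,0],
    [-38,116,0,0,0,0],
    [-38,116,0,0,0,0]
  ]
}}

```text
t: 16.32
eef_pos: [0.4413, 0.3916, 0.2174]
eef_rot: [0.005, 0.707, -0.004, 0.707]
force: [0.4, -1.0, 0.6]
grip_width: 0.038
```

Run:
```python
from h import *
np.set_printoptions(precision=4,suppress=True)
C=np.array([.53,.388]);print(tang())
b,P,c=shot("w9")
d=np.hypot(P[...,0]-C[0],P[...,1]-C[1]);q=P[(d<.075)&(d>.045)&(P[...,2]>.021)&(P[...,2]<.03)]
print(len(q),circ(q),handle(P,C,3.13,.25))
b,P,c=shot("t9","top")
for nm,C,z in(("L",[.6497,.1853],.116),("M",[.6547,-.014],.116),("W",[.6595,-.2137],.1)):
    d=np.hypot(P[...,0]-C[0],P[...,1]-C[1]);q=P[(d<.075)&(d>.045)&(abs(P[...,2]-z)<.005)];print(nm,len(q),circ(q))
```

```text
(array([0.4413, 0.3916, 0.2174]), np.float64(-0.012411002742821331))
619 (np.float64(0.5244086245087514), np.float64(0.3855703656116698), np.float64(0.050900494182376514)) {'n': 960, 'mid': array([0.428 , 0.3865]), 'ang': np.float64(3.124886976816269), 'off': np.float64(0.003179552748413428), 'z': np.float64(0.03348846147158091), 'tip': np.float64(0.12705487178809682)}
L 492 (np.float64(0.6532329814305353), np.float64(0.1888363832326429), np.float64(0.057138779406253414))
M 487 (np.float64(0.6560001836957093), np.float64(-0.00920630403950834), np.float64(0.05716189886356718))
W 779 (np.float64(0.6566371345585709), np.float64(-0.21375676933176277), np.float64(0.05990379233382079))
```

{"method": "move_arm", "body": {
  "steps": [
    [2,-5,-40,0,0,0],
    [2,-5,-80,0,0,0],
    [2,-5,-115,0,0,0],
    [2,-5,-145,0,0,0],
    [2,-5,-168,0,0,0]
  ]
}}

```text
t: 16.83
eef_pos: [0.4456, 0.3793, 0.0469]
eef_rot: [0.006, 0.708, -0.007, 0.707]
force: [-0.1, 0.1, 0.9]
grip_width: 0.0383
```

{"method": "move_arm", "body": {
  "steps": [
    [0,0,-14,0,0,0],
    [0,0,-21,0,0,0],
    [0,0,-24,0,0,0],
    [0,0,-24,0,0,0],
    [0,0,-24,0,0,0]
  ]
}}

```text
t: 17.25
eef_pos: [0.4458, 0.3811, 0.0259]
eef_rot: [0.006, 0.707, -0.006, 0.708]
force: [0.4, 0.4, 0.7]
grip_width: 0.0383
```

{"method": "move_arm", "body": {
  "steps": [
    [0,0,0,0,0,0],
    [0,0,0,0,0,0],
    [0,0,0,0,0,0],
    [0,0,0,0,0,0],
    [0,0,0,0,0,0]
  ],
  "grip": -1
}}

```text
t: 17.67
eef_pos: [0.4451, 0.3814, 0.0253]
eef_rot: [0.006, 0.707, -0.005, 0.707]
force: [-0.5, 1.3, 1.4]
grip_width: 0.0179
```

{"method": "move_arm", "body": {
  "steps": [
    [0,0,10,0,0,0],
    [0,0,40,0,0,0],
    [0,0,80,0,0,0],
    [0,0,120,0,0,0],
    [0,0,160,0,0,0]
  ]
}}

```text
t: 18.08
eef_pos: [0.4444, 0.3808, 0.187]
eef_rot: [0.005, 0.708, -0.006, 0.707]
force: [1.1, 0.8, -2.9]
grip_width: 0.0175
```

{"method": "move_arm", "body": {
  "steps": [
    [8,-36,0,0,0,0.01],
    [15,-73,0,0,0,0.02],
    [23,-110,0,0,0,0.03],
    [31,-147,0,0,0,0.04],
    [39,-184,0,0,0,0.04]
  ]
}}

```text
t: 18.5
eef_pos: [0.4836, 0.1955, 0.1855]
eef_rot: [-0.009, 0.707, 0.009, 0.707]
force: [-0.2, -0.6, -3.5]
grip_width: 0.0177
```

{"method": "move_arm", "body": {
  "steps": [
    [8,-37,0,0,0,0],
    [16,-75,0,0,0,0],
    [24,-112,0,0,0,0],
    [32,-150,0,0,0,0],
    [40,-187,0,0,0,0]
  ]
}}

```text
t: 18.92
eef_pos: [0.5236, 0.0083, 0.1855]
eef_rot: [-0.009, 0.707, 0.009, 0.707]
force: [0.2, 0.7, -2.0]
grip_width: 0.0175
```

{"method": "move_arm", "body": {
  "steps": [
    [8,-37,0,0,0,0],
    [16,-75,0,0,0,0],
    [24,-112,0,0,0,0],
    [32,-150,0,0,0,0],
    [40,-187,0,0,0,0]
  ]
}}

```text
t: 19.33
eef_pos: [0.5636, -0.1787, 0.1854]
eef_rot: [-0.008, 0.707, 0.009, 0.707]
force: [1.6, 1.3, -1.9]
grip_width: 0.0179
```

{"method": "move_arm", "body": {
  "steps": [
    [4,-20,0,0,0,0],
    [8,-39,-10,0,0,0],
    [8,-39,-20,0,0,0],
    [8,-39,-25,0,0,0]
  ]
}}

```text
t: 19.67
eef_pos: [0.5711, -0.2162, 0.1588]
eef_rot: [-0.008, 0.708, 0.008, 0.706]
force: [-1.0, 0.3, -3.1]
grip_width: 0.0177
```

Run:
```python
from h import *
np.set_printoptions(precision=4,suppress=True)
p,a=tang();print(p,a)
for n,nm in(("s10","scene"),("t10","top")):
    b,P,c=shot(n,nm);C=np.array([p[0]+.087,p[1]+.002]);z=p[2]-.025+.025
    d=np.hypot(P[...,0]-C[0],P[...,1]-C[1]);q=P[(d<.075)&(d>.045)&(abs(P[...,2]-z)<.006)]
    print(nm,len(q),circ(q),np.median(q[:,2]))
```

```text
[ 0.5711 -0.2162  0.1588] 0.022674149272386736
scene 469 (np.float64(0.6597367753696219), np.float64(-0.2143236823384739), np.float64(0.05920619059681577)) 0.15589081952483266
top 163 (np.float64(0.6615388563238025), np.float64(-0.20999469275066804), np.float64(0.05586222858402095)) 0.15690092795687544
```

{"method": "move_arm", "body": {
  "steps": [
    [0,0,-14,0,0,0],
    [0,0,-22,0,0,0],
    [0,0,-26,0,0,0],
    [0,0,-27,0,0,0],
    [0,0,-27,0,0,0]
  ]
}}

```text
t: 20.18
eef_pos: [0.5721, -0.2153, 0.1331]
eef_rot: [-0.009, 0.707, 0.009, 0.707]
force: [-0.9, -0.3, -2.0]
grip_width: 0.0172
```

{"method": "move_arm", "body": {
  "steps": [
    [0,0,0,0,0,0],
    [0,0,0,0,0,0],
    [0,0,0,0,0,0],
    [0,0,25,0,0,0],
    [0,0,60,0,0,0]
  ],
  "grip": -0.2,
  "grip_force": 40
}}

```text
t: 20.6
eef_pos: [0.5711, -0.2154, 0.1915]
eef_rot: [-0.008, 0.709, 0.009, 0.706]
force: [1.2, 0.3, 1.0]
grip_width: 0.0377
```

{"method": "move_arm", "body": {
  "steps": [
    [-20,32,5,0,0,0],
    [-40,64,10,0,0,0],
    [-60,96,10,0,0,0],
    [-80,128,10,0,0,0],
    [-100,160,10,0,0,0]
  ],
  "grip": 0.1
}}

```text
t: 21.02
eef_pos: [0.471, -0.0547, 0.2036]
eef_rot: [-0.008, 0.707, 0.008, 0.708]
force: [1.1, 0.2, 0.2]
grip_width: 0.0521
```

{"method": "move_arm", "body": {
  "steps": [
    [-20,32,0,0,0,0],
    [-43,63,0,0,0,0],
    [-43,63,0,0,0,0]
  ]
}}

```text
t: 21.27
eef_pos: [0.4252, 0.0108, 0.2034]
eef_rot: [-0.009, 0.707, 0.01, 0.707]
force: [0.7, 0.4, 0.4]
grip_width: 0.0521
```

```bash
cat >> h.py <<'E'
def knob(P,b,C):
    "knob top disc: dark, 30..46 mm; robust circle mid of bounds"
    d=np.hypot(P[...,0]-C[0],P[...,1]-C[1]);q=P[(d<.03)&(P[...,2]>.033)&(P[...,2]<.048)]
    if len(q)<10:return None
    (x,y),r=cv2.minEnclosingCircle(q[:,:2].astype(np.float32));return len(q),q[:,:2].mean(0),(x,y,r),np.median(q[:,2])
def lid(P,b,C):
    d=np.hypot(P[...,0]-C[0],P[...,1]-C[1]);q=P[(d<.075)&(P[...,2]>.0045)&(P[...,2]<.03)&(b.min(2)>80)]
    (x,y),r=cv2.minEnclosingCircle(q[:,:2].astype(np.float32));return len(q),(x,y,r)
def rim(P,C,z):
    d=np.hypot(P[...,0]-C[0],P[...,1]-C[1]);q=P[(d<.075)&(d>.045)&(abs(P[...,2]-z)<.006)];return len(q),circ(q)if len(q)>9 else 0
E
python3 - <<'E'
from h import *
np.set_printoptions(precision=4,suppress=True)
print(tang())
LI=([.4285,.007],[.408,.150],[.347,.315])
for n,nm in(("w11","wrist"),("s11","scene"),("t11","top")):
    b,P,c=shot(n,nm)
    for C in LI:print(nm,knob(P,b,C))
    if nm!="wrist":
        for C,z in(((.6497,.1853),.116),((.6547,-.014),.116),((.6595,-.2137),.132)):print(rim(P,C,z))
E
```

```text
(array([0.4252, 0.0108, 0.2034]), np.float64(0.026645486187251932))
wrist (668, array([0.428 , 0.0058]), (0.4288879334926605, 0.005761863198131323, 0.01405438780784607), np.float64(0.03868203003363178))
wrist (733, array([0.407 , 0.1485]), (0.40780752897262573, 0.14951744675636292, 0.014218844473361969), np.float64(0.03869770447809074))
wrist None
scene (62, array([0.4325, 0.006 ]), (0.4324648082256317, 0.0065895258449018, 0.015202855691313744), np.float64(0.03658952168793898))
scene (51, array([0.4122, 0.1501]), (0.41230034828186035, 0.14975300431251526, 0.014143305830657482), np.float64(0.037557478201181424))
scene (40, array([0.351, 0.315]), (0.3535810708999634, 0.31583550572395325, 0.01563812419772148), np.float64(0.03766897231377542))
(274, (np.float64(0.65375873065292), np.float64(0.18523636294920973), np.float64(0.05938562576396722)))
(348, (np.float64(0.6569061405386116), np.float64(-0.012336768495657069), np.float64(0.0589957024812505)))
(457, (np.float64(0.6615694612099438), np.float64(-0.21316778447726983), np.float64(0.05884209432316081)))
top None
top None
top (96, array([0.3465, 0.3179]), (0.346248060464859, 0.3187171518802643, 0.013784258626401424), np.float64(0.04041842132893476))
(546, (np.float64(0.6532837722755672), np.float64(0.18885326451647272), np.float64(0.05676385915494801)))
(523, (np.float64(0.6561980428047401), np.float64(-0.00935416214261392), np.float64(0.0567854756109296)))
(554, (np.float64(0.6601815036051574), np.float64(-0.21065596789579863), np.float64(0.05692588483048698)))
```

View pics/s11.png

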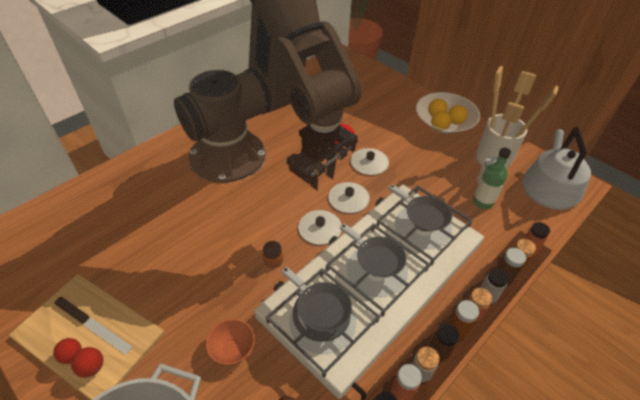

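All three skillets stand on their burners with handles to the front (px (322,310), (382,257), (429,212)). The lids need better accuracy than that, so I'll measure the rims from above with the wrist camera.

{"method": "move_arm", "body": {
  "steps": [
    [35,-12,20,0,0,0],
    [70,-24,40,0,0,0],
    [105,-36,60,0,0,0],
    [140,-48,80,0,0,0],
    [176,-60,95,0,0,0]
  ]
}}

```text
t: 21.83
eef_pos: [0.6066, -0.0547, 0.2995]
eef_rot: [-0.008, 0.706, 0.008, 0.708]
force: [0.4, 0.8, 0.8]
grip_width: 0.0523
```

{"method": "move_arm", "body": {
  "steps": [
    [37,-15,10,0,0,0],
    [74,-30,20,0,0,0],
    [111,-42,20,0,0,0],
    [118,-50,20,0,0,0],
    [118,-50,20,0,0,0]
  ]
}}

```text
t: 22.25
eef_pos: [0.7244, -0.1059, 0.3154]
eef_rot: [-0.008, 0.708, 0.008, 0.707]
force: [0.0, 0.2, -0.3]
grip_width: 0.0525
```

Run:
```python
from h import *
np.set_printoptions(precision=4,suppress=True)
print(tang())
b,P,c=shot("w12")
for C,z in(((.6530,.187),.116),((.6557,-.012),.116),((.6600,-.212),.132)):
    n=rim(P,C,z);print(n)
    d=np.hypot(P[...,0]-C[0],P[...,1]-C[1]);q=P[(d<.075)&(P[...,2]>z-.004)&(P[...,2]<z+.006)];(x,y),r=cv2.minEnclosingCircle(q[:,:2].astype(np.float32)) if len(q) else((0,0),0);print(" mec",x,y,r,len(q)); f=P[d<.03];print(" floor",np.nanmedian(f[:,2]))
```

```text
(array([ 0.7244, -0.1059,  0.3154]), np.float64(0.021557204688446654))
(1643, (np.float64(0.6517175456411884), np.float64(0.18773316059711467), np.float64(0.05958280213226542)))
 mec 0.6465875506401062 0.18752461671829224 0.06872833520174026 1337
 floor 0.09692165336511545
(3194, (np.float64(0.6557709293046675), np.float64(-0.01267948976113853), np.float64(0.057781045141630266)))
 mec 0.6497316360473633 -0.013568835332989693 0.06880483776330948 2445
 floor 0.09692322417209913
(3502, (np.float64(0.660149073692726), np.float64(-0.2133404653616891), np.float64(0.05784019611001056)))
 mec 0.6537890434265137 -0.21480728685855865 0.06903273612260818 2681
 floor 0.11294133631370186
```

View pics/w12.png

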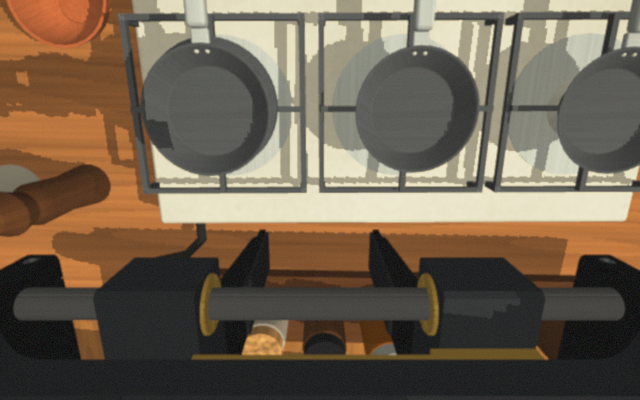

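The wrist view shows all three skillets centred over their burners (rims at px (209,107), (417,107), (610,110)). Rim centres: W (0.660,-0.213), M (0.656,-0.0127), L (0.652,0.1877). Next I fetch the lid at (0.4287,0.0058).

{"method": "move_arm", "body": {
  "steps": [
    [-36,13,-10,0,0,0],
    [-72,27,-20,0,0,0],
    [-108,40,-30,0,0,0],
    [-144,54,-45,0,0,0],
    [-180,67,-60,0,0,0]
  ]
}}

```text
t: 22.72
eef_pos: [0.5397, -0.035, 0.2578]
eef_rot: [-0.008, 0.707, 0.008, 0.708]
force: [1.0, 0.4, 0.1]
grip_width: 0.0521
```

{"method": "move_arm", "body": {
  "steps": [
    [-33,13,-20,0,0,0],
    [-66,26,-40,0,0,0],
    [-100,39,-60,0,0,0],
    [-116,45,-90,0,0,0],
    [-116,45,-120,0,0,0]
  ]
}}

```text
t: 23.13
eef_pos: [0.4225, 0.0105, 0.1382]
eef_rot: [-0.009, 0.707, 0.009, 0.708]
force: [1.4, 0.1, -0.1]
grip_width: 0.0526
```

{"method": "move_arm", "body": {
  "steps": [
    [0,0,-20,0,0,0],
    [0,0,-40,0,0,0],
    [0,0,-55,0,0,0],
    [0,0,-55,0,0,0],
    [0,0,-55,0,0,0]
  ]
}}

```text
t: 23.55
eef_pos: [0.4259, 0.0094, 0.083]
eef_rot: [-0.008, 0.707, 0.009, 0.707]
force: [0.5, -0.3, 0.1]
grip_width: 0.0522
```

{"method": "move_arm", "body": {
  "steps": [
    [3,-4,-18,0,0,0],
    [3,-4,-32,0,0,0],
    [3,-4,-39,0,0,0],
    [3,-4,-42,0,0,0],
    [3,-4,-42,0,0,0]
  ]
}}

```text
t: 23.97
eef_pos: [0.4294, 0.0054, 0.0411]
eef_rot: [-0.009, 0.707, 0.009, 0.707]
force: [-0.8, -0.3, -0.0]
grip_width: 0.0523
```

{"method": "move_arm", "body": {
  "steps": [
    [0,0,0,0,0,0],
    [0,0,0,0,0,0],
    [0,0,0,0,0,0],
    [0,0,0,0,0,0],
    [0,0,0,0,0,0]
  ],
  "grip": -1
}}

```text
t: 24.38
eef_pos: [0.4296, 0.0055, 0.0411]
eef_rot: [-0.009, 0.707, 0.009, 0.707]
force: [-0.7, 0.0, 6.0]
grip_width: 0.0273
```

{"method": "move_arm", "body": {
  "steps": [
    [0,0,10,0,0,0],
    [0,0,45,0,0,0],
    [0,0,85,0,0,0],
    [0,0,125,0,0,0],
    [0,0,165,0,0,0]
  ]
}}

```text
t: 24.8
eef_pos: [0.4287, 0.0055, 0.2076]
eef_rot: [-0.008, 0.707, 0.009, 0.707]
force: [1.6, -0.7, -1.4]
grip_width: 0.0273
```

{"method": "move_arm", "body": {
  "steps": [
    [25,-24,10,0,0,0],
    [51,-48,10,0,0,0],
    [77,-73,10,0,0,0],
    [103,-98,10,0,0,0],
    [129,-123,10,0,0,0]
  ]
}}

```text
t: 25.22
eef_pos: [0.5592, -0.1188, 0.2158]
eef_rot: [-0.009, 0.707, 0.009, 0.707]
force: [-0.4, 0.7, -1.7]
grip_width: 0.0275
```

{"method": "move_arm", "body": {
  "steps": [
    [25,-24,0,0,0,0],
    [51,-48,0,0,0,0],
    [77,-73,0,0,0,0],
    [101,-96,0,0,0,0],
    [101,-96,0,0,0,0]
  ]
}}

```text
t: 25.63
eef_pos: [0.662, -0.2174, 0.2143]
eef_rot: [-0.008, 0.707, 0.008, 0.707]
force: [0.7, 0.4, -1.1]
grip_width: 0.0272
```

```bash
cat >> h.py <<'E'
def held(P,b,C,z):
    "disc of held lid seen in a picture: bright points near height"
    d=np.hypot(P[...,0]-C[0],P[...,1]-C[1]);q=P[(d<.08)&(abs(P[...,2]-z)<.012)&(b.min(2)>70)]
    if len(q)<20:return None
    k=cv2.convexHull(q[:,:2].astype(np.float32));return len(q),q[:,:2].mean(0),cv2.minEnclosingCircle(k),q[:,2].min()
E
python3 - <<'E'
from h import *
np.set_printoptions(precision=4,suppress=True)
p,a=tang();print(p,a,get_state()["grip_width"])
for n,nm in(("w13","wrist"),("s13","scene"),("t13","top")):
    b,P,c=shot(n,nm);print(nm,held(P,b,p,p[2]-.041+.01),rim(P,(.66,-.2133),.132))
E
```

```text
[ 0.662  -0.2174  0.2143] 0.022106701678309564 0.027224108313798595
wrist (22010, array([ 0.639 , -0.2187]), ((0.6617106199264526, -0.21832692623138428), 0.06222425401210785), np.float64(0.17567428381421737)) (606, (np.float64(0.6005871941109849), np.float64(-0.20582268233611878), np.float64(0.012926212471991574)))
scene (1390, array([ 0.6859, -0.2216]), ((0.6623943448066711, -0.2152910977602005), 0.06215289235115051), np.float64(0.17360023477000683)) (162, (np.float64(0.6648851014450706), np.float64(-0.2127344741173052), np.float64(0.05776878765906264)))
top None (0, 0)
```

View pics/w13.png

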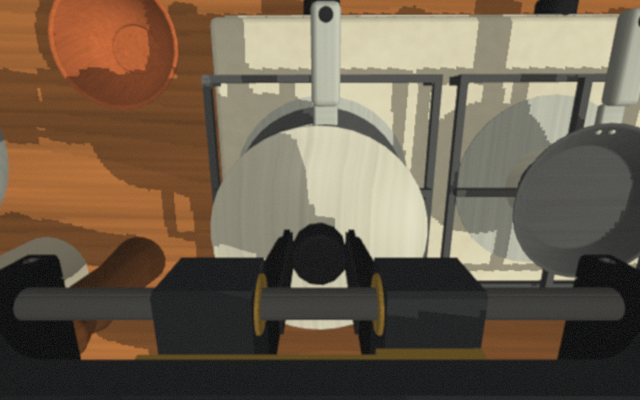

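Run:
```python
from h import *
np.set_printoptions(precision=4,suppress=True)
P=np.load("pics/w13.npy");print(handle(P,np.array([.6601,-.2133]),-3.11,.3,.08,.13,.11))
b=cv2.imread("pics/w13.png").astype(int);
# visible arc of the skillet's near rim outer edge
q=P[(abs(P[...,2]-.131)<.004)&(abs(P[...,1]+.2133)<.06)&(P[...,0]>.58)&(P[...,0]<.64)];print(len(q),circ(q) if len(q)>20 else 0)
P=np.load("pics/w12.npy")
for C,z in(((.6517,.1877),.116),((.6558,-.0127),.116),((.6601,-.2133),.132)):
    print(handle(P,np.array(C),-3.11,.3,.08,.13,z-.01))
    d=np.hypot(P[...,0]-C[0],P[...,1]-C[1]);a=np.arctan2(P[...,1]-C[1],P[...,0]-C[0]);q=P[(abs(P[...,2]-z)<.003)&(d>.05)&(d<.068)&(abs(a)<2.7)];print(circ(q))
```

```text
{'n': 2569, 'mid': array([ 0.5553, -0.2167]), 'ang': np.float64(-3.1169321099071885), 'off': np.float64(0.0007873208078276643), 'z': np.float64(0.13963655713100476), 'tip': np.float64(0.12955491685499765)}
555 (np.float64(0.6024049042175218), np.float64(-0.2059459408337015), np.float64(0.013010171976275537))
{'n': 192, 'mid': array([0.5652, 0.1744]), 'ang': np.float64(-3.0775005479214554), 'off': np.float64(0.007750776148592479), 'z': np.float64(0.11782287979558986), 'tip': np.float64(0.09643514403077957)}
(np.float64(0.6549574504208232), np.float64(0.18544593787248884), np.float64(0.058126185739556684))
{'n': 375, 'mid': array([ 0.5691, -0.0169]), 'ang': np.float64(-1.6054486089396276), 'off': np.float64(-0.08647236787503633), 'z': np.float64(0.12350690503699151), 'tip': np.float64(0.015250295680704245)}
(np.float64(0.6578718721944592), np.float64(-0.012390093236379296), np.float64(0.058201298293919734))
{'n': 302, 'mid': array([ 0.5753, -0.2143]), 'ang': np.float64(1.6370087839937204), 'off': np.float64(0.08464653026463219), 'z': np.float64(0.13941631940868382), 'tip': np.float64(0.01253961573172136)}
(np.float64(0.662354808614791), np.float64(-0.21354262162891566), np.float64(0.058170196469610996))
```

{"method": "move_arm", "body": {
  "steps": [
    [-1,3,-15,0,0,0],
    [-1,3,-28,0,0,0],
    [-1,3,-36,0,0,0],
    [-1,3,-40,0,0,0],
    [-1,3,-40,0,0,0]
  ]
}}

```text
t: 26.2
eef_pos: [0.658, -0.21, 0.1752]
eef_rot: [-0.008, 0.707, 0.009, 0.707]
force: [0.6, 0.1, -1.4]
grip_width: 0.0273
```

{"method": "move_arm", "body": {
  "steps": [
    [0,0,-2,0,0,0],
    [0,0,-4,0,0,0],
    [0,0,-5,0,0,0],
    [0,0,-5,0,0,0]
  ]
}}

```text
t: 26.53
eef_pos: [0.6584, -0.2106, 0.1708]
eef_rot: [-0.009, 0.707, 0.009, 0.707]
force: [-0.2, -1.2, -2.1]
grip_width: 0.0271
```

{"method": "move_arm", "body": {
  "steps": [
    [0,0,4,0,0,0],
    [2,-3,5,0,0,0],
    [2,-3,5,0,0,0],
    [2,-3,5,0,0,0]
  ]
}}

```text
t: 26.87
eef_pos: [0.6606, -0.2138, 0.176]
eef_rot: [-0.009, 0.707, 0.008, 0.707]
force: [-0.3, 0.7, -1.2]
grip_width: 0.0271
```

Run:
```python
from h import *
np.set_printoptions(precision=4,suppress=True)
p,a=tang();print(p,a,get_state()["grip_width"])
for n,nm in(("w14","wrist"),("s14","scene")):
    b,P,c=shot(n,nm);print(nm,held(P,b,p,p[2]-.041+.014),rim(P,(.661,-.2138),.130))
    if nm=="wrist":print(handle(P,np.array([.661,-.2138]),-3.11,.3,.08,.13,.11))
```

```text
[ 0.6606 -0.2138  0.176 ] 0.023964494094676204 0.02707827793454711
wrist (22634, array([ 0.6363, -0.2152]), ((0.6514577865600586, -0.21483555436134338), 0.07090010493993759), np.float64(0.13697112932589323)) (459, (np.float64(0.5946161691441522), np.float64(-0.21533078075689926), np.float64(0.005335709706463951)))
{'n': 3229, 'mid': array([ 0.5594, -0.2165]), 'ang': np.float64(-3.1127153018054226), 'off': np.float64(-0.000268312369145481), 'z': np.float64(0.13963952047049277), 'tip': np.float64(0.12233221441124506)}
scene (1286, array([ 0.6867, -0.2192]), ((0.6636241674423218, -0.21361374855041504), 0.06231888756155968), np.float64(0.13715361086190547)) (83, (np.float64(0.6618019920877769), np.float64(-0.21136552995386954), np.float64(0.061522505202936284)))
```

Aligned within 1–2 mm. Lower and release.

{"method": "move_arm", "body": {
  "steps": [
    [0,0,-3,0,0,0],
    [0,0,-5,0,0,0],
    [0,0,-7,0,0,0],
    [0,0,-7,0,0,0]
  ]
}}

```text
t: 27.3
eef_pos: [0.6604, -0.2136, 0.169]
eef_rot: [-0.009, 0.707, 0.009, 0.707]
force: [-1.6, 0.9, 2.6]
grip_width: 0.0274
```

{"method": "move_arm", "body": {
  "steps": [
    [0,0,0,0,0,0],
    [0,0,0,0,0,0],
    [0,0,0,0,0,0],
    [0,0,20,0,0,0],
    [0,0,60,0,0,0]
  ],
  "grip": 0.1
}}

```text
t: 27.72
eef_pos: [0.6589, -0.213, 0.2245]
eef_rot: [-0.007, 0.71, 0.01, 0.704]
force: [0.8, 0.0, 1.2]
grip_width: 0.0509
```

{"method": "move_arm", "body": {
  "steps": [
    [-24,34,5,0,0,0],
    [-48,68,5,0,0,0],
    [-70,100,5,0,0,0],
    [-95,132,5,0,0,0],
    [-118,165,5,0,0,0]
  ]
}}

```text
t: 28.13
eef_pos: [0.5409, -0.0474, 0.2337]
eef_rot: [-0.008, 0.707, 0.008, 0.707]
force: [0.8, 0.8, 0.5]
grip_width: 0.0525
```

{"method": "move_arm", "body": {
  "steps": [
    [-24,34,-5,0,0,0],
    [-48,68,-15,0,0,0],
    [-70,100,-30,0,0,0],
    [-95,132,-45,0,0,0],
    [-118,165,-50,0,0,0]
  ]
}}

```text
t: 28.55
eef_pos: [0.4236, 0.1159, 0.1828]
eef_rot: [-0.008, 0.707, 0.008, 0.707]
force: [0.7, 0.6, -0.1]
grip_width: 0.0525
```

{"method": "move_arm", "body": {
  "steps": [
    [-16,32,0,0,0,0],
    [-16,32,0,0,0,0],
    [-16,32,0,0,0,0]
  ]
}}

```text
t: 28.8
eef_pos: [0.4089, 0.1483, 0.1841]
eef_rot: [-0.01, 0.707, 0.01, 0.707]
force: [-0.2, -0.5, 0.1]
grip_width: 0.0521
```

```bash
cat >> h.py <<'E'
def seat(P,b,C,zu):
    "seated lid: plane fit of outer annulus and centre"
    d=np.hypot(P[...,0]-C[0],P[...,1]-C[1]);q=P[(d<.066)&(d>.025)&(abs(P[...,2]-zu-.011)<.014)&(b.min(2)>55)]
    if len(q)<20:return None
    (x,y),r=cv2.minEnclosingCircle(q[:,:2].astype(np.float32));dd=q[:,:2]-[x,y];rr=np.hypot(*dd.T)
    s=np.linalg.lstsq(np.c_[dd,rr,np.ones(len(q))],q[:,2],rcond=None)[0];e=q[rr>.057]
    return dict(n=len(q),c=(x,y),r=r,tilt=s[:2],zedge=np.median(e[:,2]))
E
python3 - <<'E'
from h import *
np.set_printoptions(precision=4,suppress=True)
p,a=tang();print(p,a)
for n,nm in(("w15","wrist"),("s15","scene"),("t15","top")):
    b,P,c=shot(n,nm);print(nm,[knob(P,b,C) for C in((.408,.1497),(.347,.315))])
    print("  W",seat(P,b,(.661,-.2138),.128))
    for C,z in(((.6530,.187),.116),((.6557,-.012),.116)):print("  ",rim(P,C,z))
E
```

```text
[0.4089 0.1483 0.1841] 0.027732291409028272
wrist [(753, array([0.4068, 0.15  ]), (0.4077702462673187, 0.15011407434940338, 0.014034723863005638), np.float64(0.038708525486736596)), (941, array([0.3461, 0.3142]), (0.3461720049381256, 0.31578442454338074, 0.014194006100296974), np.float64(0.03861871577612454))]
  W None
   (0, 0)
   (0, 0)
scene [(54, array([0.4121, 0.1497]), (0.4114436209201813, 0.14958176016807556, 0.014334014616906643), np.float64(0.03673859643675327)), (38, array([0.3516, 0.3157]), (0.35030704736709595, 0.3152899146080017, 0.01527097262442112), np.float64(0.03684982758283417))]
  W {'n': 1917, 'c': (0.6600922346115112, -0.21359698474407196), 'r': 0.06512726843357086, 'tilt': array([0.0111, 0.0018]), 'zedge': np.float64(0.1328122290836053)}
   (266, (np.float64(0.6541701789286909), np.float64(0.18569716635089387), np.float64(0.05921060488298046)))
   (336, (np.float64(0.657633047622624), np.float64(-0.011976808837883712), np.float64(0.058776239966045196)))
top [None, None]
  W {'n': 1686, 'c': (0.6588630676269531, -0.21093031764030457), 'r': 0.06338581442832947, 'tilt': array([ 0.0058, -0.002 ]), 'zedge': np.float64(0.13568402527091183)}
   (530, (np.float64(0.6530947097613179), np.float64(0.18872533267634217), np.float64(0.056896101266687385)))
   (536, (np.float64(0.6561507146503114), np.float64(-0.009396329585468433), np.float64(0.056715516450004354)))
```

The first lid is seated level. Second lid.

{"method": "move_arm", "body": {
  "steps": [
    [-1,1,-40,0,0,0],
    [-1,1,-80,0,0,0],
    [-1,1,-110,0,0,0],
    [-1,1,-125,0,0,0],
    [-1,1,-130,0,0,0]
  ]
}}

```text
t: 29.37
eef_pos: [0.4083, 0.1467, 0.0516]
eef_rot: [-0.008, 0.708, 0.008, 0.706]
force: [0.4, -0.2, 0.5]
grip_width: 0.0526
```

{"method": "move_arm", "body": {
  "steps": [
    [0,0,-6,0,0,0],
    [0,0,-11,0,0,0],
    [0,0,-12,0,0,0],
    [0,0,-12,0,0,0]
  ]
}}

```text
t: 29.7
eef_pos: [0.4089, 0.1479, 0.0424]
eef_rot: [-0.008, 0.707, 0.009, 0.707]
force: [0.1, -1.3, 0.0]
grip_width: 0.0524
```

{"method": "move_arm", "body": {
  "steps": [
    [-1,2,0,0,0,0],
    [-1,2,0,0,0,0],
    [-1,2,0,0,0,0],
    [-1,2,0,0,0,0],
    [-1,2,0,0,0,0]
  ],
  "grip": -1
}}

```text
t: 30.12
eef_pos: [0.4076, 0.1501, 0.0422]
eef_rot: [-0.009, 0.707, 0.009, 0.707]
force: [-0.7, 0.7, 5.2]
grip_width: 0.0267
```

{"method": "move_arm", "body": {
  "steps": [
    [0,0,10,0,0,0],
    [0,0,45,0,0,0],
    [0,0,85,0,0,0],
    [0,0,125,0,0,0],
    [0,0,160,0,0,0]
  ]
}}

```text
t: 30.53
eef_pos: [0.407, 0.1499, 0.2043]
eef_rot: [-0.009, 0.707, 0.009, 0.707]
force: [1.1, 0.2, -2.3]
grip_width: 0.0269
```

{"method": "move_arm", "body": {
  "steps": [
    [31,-20,0,0,0,0],
    [62,-40,0,0,0,0],
    [93,-60,0,0,0,0],
    [124,-80,0,0,0,0],
    [155,-100,0,0,0,0]
  ]
}}

```text
t: 30.95
eef_pos: [0.5635, 0.0488, 0.202]
eef_rot: [-0.009, 0.707, 0.009, 0.707]
force: [0.0, -0.0, -1.7]
grip_width: 0.0269
```

{"method": "move_arm", "body": {
  "steps": [
    [31,-20,0,0,0,0],
    [62,-40,0,0,0,0],
    [93,-62,0,0,0,0],
    [93,-62,-10,0,0,0],
    [93,-62,-20,0,0,0]
  ]
}}

```text
t: 31.37
eef_pos: [0.6561, -0.0132, 0.1808]
eef_rot: [-0.008, 0.707, 0.008, 0.707]
force: [-0.1, -0.1, -1.4]
grip_width: 0.027
```

{"method": "move_arm", "body": {
  "steps": [
    [0,0,-10,0,0,0],
    [0,0,-18,0,0,0],
    [0,0,-23,0,0,0],
    [0,0,-23,0,0,0],
    [0,0,-23,0,0,0]
  ]
}}

```text
t: 31.78
eef_pos: [0.6552, -0.0115, 0.1591]
eef_rot: [-0.009, 0.707, 0.009, 0.707]
force: [-0.6, 0.2, -1.0]
grip_width: 0.0271
```

Run:
```python
from h import *
np.set_printoptions(precision=4,suppress=True)
p,a=tang();print(p,a,get_state()["grip_width"])
for n,nm in(("w16","wrist"),("s16","scene")):
    b,P,c=shot(n,nm);print(nm,held(P,b,p,p[2]-.041+.014),rim(P,(.6568,-.0126),.115))
    if nm=="wrist":print(handle(P,np.array([.6568,-.0126]),-3.11,.3,.08,.13,.105))
```

```text
[ 0.6552 -0.0115  0.1591] 0.0248293737786491 0.02713731796586874
wrist (22320, array([ 0.6314, -0.0129]), ((0.6467606425285339, -0.011912607587873936), 0.0716261938214302), np.float64(0.1201254376230541)) (472, (np.float64(0.6004978338806253), np.float64(-0.017857057601923354), np.float64(0.012563793148962856)))
{'n': 3329, 'mid': array([ 0.5548, -0.0156]), 'ang': np.float64(-3.1053114972007942), 'off': np.float64(-0.0006830412463222428), 'z': np.float64(0.12363387834522978), 'tip': np.float64(0.12371821731888671)}
scene (1054, array([ 0.6769, -0.0231]), ((0.6593331098556519, -0.012288538739085197), 0.06235704943537712), np.float64(0.12009020280268483)) (139, (np.float64(0.6606677007745215), np.float64(-0.011437114216084399), np.float64(0.05774431838434724)))
```

{"method": "move_arm", "body": {
  "steps": [
    [2,-1,0,0,0,0],
    [2,-1,-2,0,0,0],
    [2,-1,-4,0,0,0],
    [2,-1,-6,0,0,0],
    [2,-1,-6,0,0,0]
  ]
}}

```text
t: 32.3
eef_pos: [0.6577, -0.0131, 0.1541]
eef_rot: [-0.009, 0.707, 0.008, 0.708]
force: [-3.2, 0.8, 8.1]
grip_width: 0.0271
```

{"method": "move_arm", "body": {
  "steps": [
    [0,0,0,0,0,0],
    [0,0,0,0,0,0],
    [0,0,0,0,0,0],
    [0,0,20,0,0,0],
    [0,0,60,0,0,0]
  ],
  "grip": 0.1
}}

```text
t: 32.72
eef_pos: [0.6557, -0.0129, 0.209]
eef_rot: [-0.008, 0.71, 0.009, 0.704]
force: [0.4, -0.8, -0.4]
grip_width: 0.0511
```

{"method": "move_arm", "body": {
  "steps": [
    [-26,27,5,0,0,0],
    [-53,55,5,0,0,0],
    [-80,84,5,0,0,0],
    [-106,112,5,0,0,0],
    [-133,140,5,0,0,0]
  ]
}}

```text
t: 33.13
eef_pos: [0.5231, 0.128, 0.2179]
eef_rot: [-0.008, 0.707, 0.008, 0.707]
force: [-0.3, 0.6, 0.4]
grip_width: 0.0523
```

{"method": "move_arm", "body": {
  "steps": [
    [-26,27,0,0,0,0],
    [-53,55,-10,0,0,0],
    [-80,84,-20,0,0,0],
    [-106,112,-30,0,0,0],
    [-133,140,-40,0,0,0]
  ]
}}

```text
t: 33.55
eef_pos: [0.3901, 0.268, 0.1777]
eef_rot: [-0.008, 0.707, 0.009, 0.707]
force: [0.4, -0.1, -1.3]
grip_width: 0.0521
```

{"method": "move_arm", "body": {
  "steps": [
    [-22,24,0,0,0,0],
    [-44,48,0,0,0,0],
    [-44,48,0,0,0,0],
    [-44,48,0,0,0,0]
  ]
}}

```text
t: 33.88
eef_pos: [0.3465, 0.316, 0.1779]
eef_rot: [-0.01, 0.707, 0.01, 0.707]
force: [0.1, 0.4, 0.8]
grip_width: 0.0524
```

Run:
```python
from h import *
np.set_printoptions(precision=4,suppress=True)
p,a=tang();print(p,a)
for n,nm in(("w17","wrist"),("s17","scene"),("t17","top")):
    b,P,c=shot(n,nm);print(nm,knob(P,b,(.347,.315)))
    if nm!="wrist":
        print("  W",seat(P,b,(.661,-.2138),.128));print("  M",seat(P,b,(.657,-.0126),.112));print("  ",rim(P,(.6530,.187),.116))
```

```text
[0.3465 0.316  0.1779] 0.027342059960212405
wrist (785, array([0.3452, 0.316 ]), (0.34599125385284424, 0.3160683214664459, 0.013933696784079075), np.float64(0.038738638023690826))
scene (37, array([0.3509, 0.3159]), (0.3518065810203552, 0.3164220452308655, 0.013658301904797554), np.float64(0.03626678036616427))
  W {'n': 1912, 'c': (0.6603553891181946, -0.21324552595615387), 'r': 0.06498478353023529, 'tilt': array([ 0.0071, -0.0006]), 'zedge': np.float64(0.1328667993030809)}
  M {'n': 1427, 'c': (0.6566063761711121, -0.013566738925874233), 'r': 0.06578754633665085, 'tilt': array([0.0229, 0.0043]), 'zedge': np.float64(0.11690011500123665)}
   (251, (np.float64(0.6549250795883751), np.float64(0.18615053194688044), np.float64(0.059014317385848114)))
top None
  W {'n': 1691, 'c': (0.6586456298828125, -0.2102532982826233), 'r': 0.0637550875544548, 'tilt': array([ 0.0032, -0.0049]), 'zedge': np.float64(0.1357299913539029)}
  M {'n': 1628, 'c': (0.6562983393669128, -0.011561660096049309), 'r': 0.06377092748880386, 'tilt': array([0.0077, 0.0021]), 'zedge': np.float64(0.12011066711530642)}
   (530, (np.float64(0.6532314001684375), np.float64(0.18888065563372894), np.float64(0.05680103296460328)))
```

Second lid seated. Third lid.

{"method": "move_arm", "body": {
  "steps": [
    [0,0,-40,0,0,0],
    [0,0,-80,0,0,0],
    [0,0,-105,0,0,0],
    [0,0,-120,0,0,0],
    [0,0,-125,0,0,0]
  ]
}}

```text
t: 34.45
eef_pos: [0.3476, 0.3136, 0.0507]
eef_rot: [-0.008, 0.708, 0.007, 0.706]
force: [-0.3, -0.1, -0.3]
grip_width: 0.0525
```

{"method": "move_arm", "body": {
  "steps": [
    [0,0,-6,0,0,0],
    [0,0,-11,0,0,0],
    [0,0,-11,0,0,0],
    [0,0,-11,0,0,0]
  ]
}}

```text
t: 34.78
eef_pos: [0.3478, 0.315, 0.0425]
eef_rot: [-0.008, 0.707, 0.009, 0.707]
force: [0.4, 0.0, 0.7]
grip_width: 0.0521
```

{"method": "move_arm", "body": {
  "steps": [
    [-2,1,0,0,0,0],
    [-2,1,0,0,0,0],
    [-2,1,0,0,0,0],
    [-2,1,0,0,0,0],
    [-2,1,0,0,0,0]
  ],
  "grip": -1
}}

```text
t: 35.2
eef_pos: [0.3455, 0.3162, 0.0422]
eef_rot: [-0.008, 0.707, 0.009, 0.707]
force: [-1.0, 0.1, 3.8]
grip_width: 0.0272
```

{"method": "move_arm", "body": {
  "steps": [
    [0,0,10,0,0,0],
    [0,0,45,0,0,0],
    [0,0,85,0,0,0],
    [0,0,125,0,0,0],
    [0,0,160,0,0,0]
  ]
}}

```text
t: 35.62
eef_pos: [0.3452, 0.3158, 0.2043]
eef_rot: [-0.008, 0.707, 0.009, 0.707]
force: [0.8, 0.6, -2.3]
grip_width: 0.0274
```

{"method": "move_arm", "body": {
  "steps": [
    [34,-14,0,0,0,0],
    [68,-29,0,0,0,0],
    [102,-43,0,0,0,0],
    [136,-57,0,0,0,0],
    [170,-72,0,0,0,0]
  ]
}}

```text
t: 36.03
eef_pos: [0.5168, 0.2431, 0.2019]
eef_rot: [-0.009, 0.707, 0.009, 0.707]
force: [-0.3, 1.8, -1.2]
grip_width: 0.0273
```

{"method": "move_arm", "body": {
  "steps": [
    [34,-14,0,0,0,0],
    [68,-29,0,0,0,0],
    [102,-43,0,0,0,0],
    [138,-58,0,0,0,0],
    [138,-58,-15,0,0,0]
  ]
}}

```text
t: 36.45
eef_pos: [0.6594, 0.183, 0.1884]
eef_rot: [-0.007, 0.705, 0.008, 0.709]
force: [-0.2, -0.3, -1.2]
grip_width: 0.0275
```

{"method": "move_arm", "body": {
  "steps": [
    [0,0,-12,0,0,0],
    [0,0,-22,0,0,0],
    [0,0,-28,0,0,0],
    [0,0,-28,0,0,0],
    [0,0,-28,0,0,0]
  ]
}}

```text
t: 36.87
eef_pos: [0.6529, 0.1866, 0.1591]
eef_rot: [-0.009, 0.707, 0.009, 0.707]
force: [-0.5, 0.5, -0.8]
grip_width: 0.0267
```

Run:
```python
from h import *
np.set_printoptions(precision=4,suppress=True)
p,a=tang();print(p,a,get_state()["grip_width"])
for n,nm in(("w18","wrist"),("s18","scene")):
    b,P,c=shot(n,nm);print(nm,held(P,b,p,p[2]-.041+.014),rim(P,(.6538,.186),.115))
    if nm=="wrist":print(handle(P,np.array([.6538,.186]),-3.11,.3,.08,.13,.105))
```

```text
[0.6529 0.1866 0.1591] 0.025204829467363275 0.02671517386734417
wrist (22120, array([0.6295, 0.1852]), ((0.6445102691650391, 0.18574649095535278), 0.07165507972240448), np.float64(0.12016088925354193)) (556, (np.float64(0.6041627411734354), np.float64(0.17956299252694463), np.float64(0.01840617659706107)))
{'n': 3279, 'mid': array([0.5519, 0.1827]), 'ang': np.float64(-3.112587133071108), 'off': np.float64(0.0003341686013327443), 'z': np.float64(0.12366787536430385), 'tip': np.float64(0.12305126753316371)}
scene (988, array([0.6661, 0.1733]), ((0.6454755663871765, 0.18633021414279938), 0.07264214754104614), np.float64(0.12011538685996229)) (127, (np.float64(0.6516398432636912), np.float64(0.19037699081696768), np.float64(0.06324142336696911)))
```

{"method": "move_arm", "body": {
  "steps": [
    [1,0,0,0,0,0],
    [1,0,-2,0,0,0],
    [1,0,-4,0,0,0],
    [1,0,-6,0,0,0],
    [1,0,-6,0,0,0]
  ]
}}

```text
t: 37.38
eef_pos: [0.6546, 0.1861, 0.1541]
eef_rot: [-0.008, 0.707, 0.009, 0.707]
force: [-2.4, -1.2, 7.5]
grip_width: 0.0272
```

{"method": "move_arm", "body": {
  "steps": [
    [0,0,0,0,0,0],
    [0,0,0,0,0,0],
    [0,0,0,0,0,0],
    [0,0,20,0,0,0],
    [0,0,60,0,0,0]
  ],
  "grip": 0.1
}}

```text
t: 37.8
eef_pos: [0.6528, 0.1856, 0.2088]
eef_rot: [-0.009, 0.71, 0.008, 0.704]
force: [-0.9, 0.0, -0.4]
grip_width: 0.0512
```

{"method": "move_arm", "body": {
  "steps": [
    [-36,14,10,0,0,0],
    [-72,28,20,0,0,0],
    [-108,43,30,0,0,0],
    [-144,57,30,0,0,0],
    [-180,72,30,0,0,0]
  ]
}}

```text
t: 38.22
eef_pos: [0.4728, 0.2583, 0.2434]
eef_rot: [-0.008, 0.707, 0.009, 0.707]
force: [0.2, -0.1, -0.0]
grip_width: 0.0522
```

{"method": "move_arm", "body": {
  "steps": [
    [-30,30,0,0,0,0],
    [-60,60,0,0,0,0],
    [-90,90,0,0,0,0],
    [-90,90,0,0,0,0]
  ]
}}

```text
t: 38.55
eef_pos: [0.3803, 0.3512, 0.2432]
eef_rot: [-0.01, 0.707, 0.01, 0.707]
force: [0.2, 0.0, 0.2]
grip_width: 0.0521
```

Run:
```python
from h import *
np.set_printoptions(precision=4,suppress=True)
p,a=tang();print(p,a)
for n,nm in(("s19","scene"),("t19","top")):
    b,P,c=shot(n,nm)
    for k,C,z in(("W",(.661,-.2138),.128),("M",(.657,-.0126),.112),("L",(.6535,.186),.112)):print(nm,k,seat(P,b,C,z),handle(P,np.array(C),-3.11,.3,.08,.13,z-.01)["ang"])
cv2.imwrite("pics/v19.png",cv2.hconcat([cv2.resize(b[60:220,190:450],(480,295),interpolation=2),]))
cv2.imwrite("pics/v19s.png",cv2.resize(cv2.imread("pics/s19.png")[170:370,230:500],(780,578),interpolation=2))
```

```text
[0.3803 0.3512 0.2432] 0.02801484372433748
scene W {'n': 1912, 'c': (0.660356342792511, -0.21416820585727692), 'r': 0.06512191891670227, 'tilt': array([0.009 , 0.0055]), 'zedge': np.float64(0.1329175403045424)} 3.136863546788565
scene M {'n': 1419, 'c': (0.6567844748497009, -0.013471200130879879), 'r': 0.06580962985754013, 'tilt': array([0.0238, 0.0049]), 'zedge': np.float64(0.11695326048595071)} -3.109136747335468
scene L {'n': 1100, 'c': (0.6538805961608887, 0.1859208047389984), 'r': 0.06568959355354309, 'tilt': array([0.0255, 0.0003]), 'zedge': np.float64(0.1168186110567482)} -3.1291771676327174
top W {'n': 1687, 'c': (0.6590616106987, -0.21098434925079346), 'r': 0.06324027478694916, 'tilt': array([ 0.0028, -0.0034]), 'zedge': np.float64(0.13583018753479628)} -3.107192736071816
top M {'n': 1638, 'c': (0.655292272567749, -0.010691579431295395), 'r': 0.06427382677793503, 'tilt': array([ 0.0147, -0.0011]), 'zedge': np.float64(0.12008497200627885)} -3.1246541162390766
top L {'n': 1642, 'c': (0.6525284647941589, 0.18898238241672516), 'r': 0.06471242010593414, 'tilt': array([ 0.0197, -0.0038]), 'zedge': np.float64(0.12017022315161995)} -3.125374185060935
```

View pics/v19s.png

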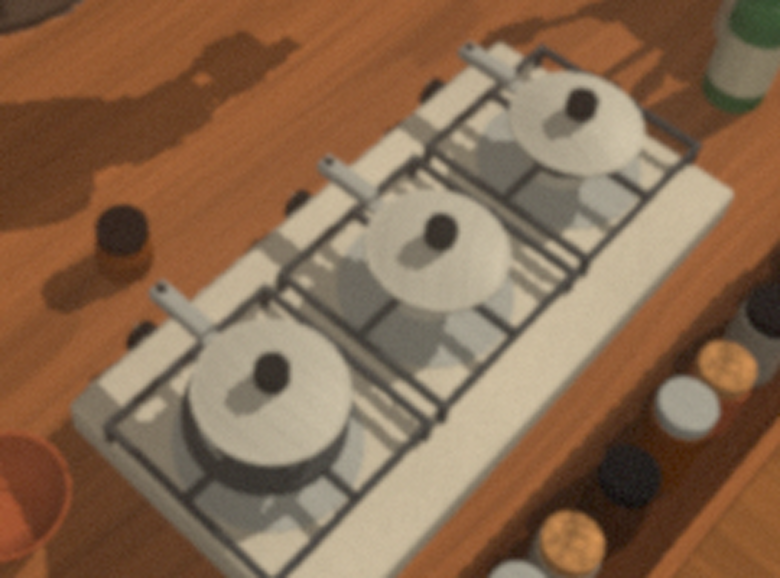

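View pics/v19.png

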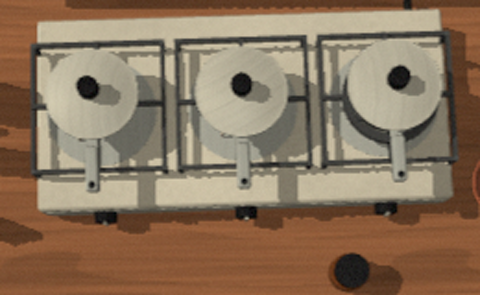

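The three lids look seated, but the M and L fits suggest a tilt of about 0.02 rad, against 0.005 on W. I'll check from close up with the wrist camera.

{"method": "move_arm", "body": {
  "steps": [
    [34,-22,15,0,0,0],
    [68,-45,30,0,0,0],
    [102,-68,45,0,0,0],
    [136,-90,60,0,0,0],
    [170,-110,75,0,0,0]
  ]
}}

```text
t: 39.07
eef_pos: [0.5505, 0.2387, 0.3159]
eef_rot: [-0.008, 0.707, 0.008, 0.707]
force: [-0.8, 1.2, -0.2]
grip_width: 0.0521
```

{"method": "move_arm", "body": {
  "steps": [
    [34,-22,0,0,0,0],
    [68,-45,0,0,0,0],
    [102,-68,0,0,0,0],
    [136,-90,0,0,0,0],
    [170,-110,0,0,0,0]
  ]
}}

```text
t: 39.48
eef_pos: [0.7204, 0.1278, 0.3149]
eef_rot: [-0.008, 0.707, 0.008, 0.707]
force: [0.3, 0.3, -0.6]
grip_width: 0.0522
```

{"method": "move_arm", "body": {
  "steps": [
    [10,-31,0,0,0,0],
    [20,-35,0,0,0,0],
    [20,-35,0,0,0,0]
  ]
}}

```text
t: 39.73
eef_pos: [0.7402, 0.0922, 0.3136]
eef_rot: [-0.007, 0.707, 0.007, 0.707]
force: [0.2, 0.3, 0.1]
grip_width: 0.0524
```

```bash
cat > chk.py <<'E'
from h import *
import sys
np.set_printoptions(precision=4,suppress=True)
print(tang());b,P,c=shot(sys.argv[1])
for k,C,z in(("W",(.661,-.2138),.128),("M",(.657,-.0126),.112),("L",(.6535,.186),.112)):
    d=np.hypot(P[...,0]-C[0],P[...,1]-C[1]);q=P[(d<.062)&(d>.022)&(P[...,2]>z-.002)&(P[...,2]<z+.03)&(b.min(2)>45)]
    if len(q)<200:continue
    (x,y),r=cv2.minEnclosingCircle(q[:,:2].astype(np.float32));
    o=P[(d<.07)&(P[...,2]>z+.033)&(P[...,2]<z+.05)];kc=o[:,:2].mean(0) if len(o) else 0
    dd=q[:,:2]-np.array(C);rr=np.hypot(*dd.T);s=np.linalg.lstsq(np.c_[dd,rr,np.ones(len(q))],q[:,2],rcond=None)[0]
    th=np.degrees(np.arctan2(dd[:,1],dd[:,0]));e=(rr>.045)&(rr<.056)
    print(k,len(q),"disc",x,y,r,"knob",kc,"tilt",s[:2],"sector z",[(t,int(((abs((th-t+180)%360-180)<30)&e).sum()),round(float(np.median(q[(abs((th-t+180)%360-180)<30)&e][:,2]))*1000,1) if ((abs((th-t+180)%360-180)<30)&e).any() else 0) for t in range(0,360,60)] if 0 else [round(1000*float(np.median(q[(abs((th-t+180)%360-180)<30)&e][:,2])),1) if ((abs((th-t+180)%360-180)<30)&e).any() else None for t in range(0,360,60)])
E
python3 chk.py w20
```

```text
(array([0.7402, 0.0922, 0.3136]), np.float64(0.019464920810576707))
W 5423 disc 0.6643161773681641 -0.19802981615066528 0.059424497187137604 knob 0 tilt [-0.0075  0.0019] sector z [135.4, 135.8, 136.0, 134.1, None, None]
M 11980 disc 0.6569756865501404 -0.012554900720715523 0.06208211928606033 knob [ 0.6579 -0.0127] tilt [ 0.0048 -0.0068] sector z [120.3, 119.9, 119.6, 119.7, 120.2, 120.6]
L 11869 disc 0.6534836888313293 0.1859811544418335 0.06201526150107384 knob [0.6553 0.1841] tilt [ 0.0094 -0.0039] sector z [120.7, 120.2, 119.5, 119.5, 120.0, 120.6]
```

View pics/w20.png

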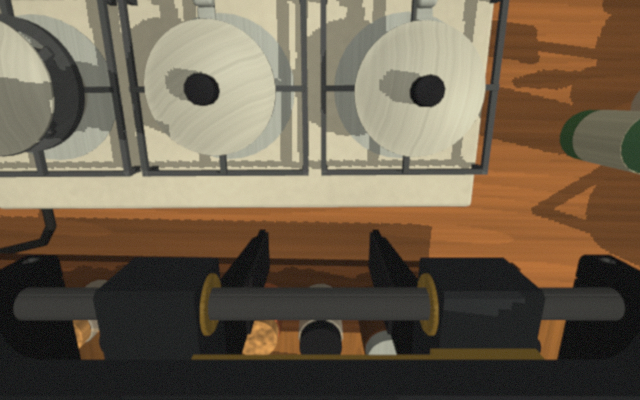

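The close view shows the lids level. Edge heights agree within about 1 mm, W sits 16 mm higher as expected, and all are centred. Handing in.

```bash
python3 -c "
from bench import *
print(sign_off())"
```

```text
the job is handed in; nothing more can be done
None
```

The stove is set and the job is handed in at about 40 s on the robot's clock; the sign-off gives no verdict. The reducer ring lies on the big burner, and a skillet stands on each of the three burners with its handle to the front. Each skillet has a lid in its rim, and the jar, the bowl and the red look-alike were not touched.

**Last checks**
- **Ring:** within about 3 mm of the burner axis and level.
- **Skillets:** within about 2–4 mm of their axes; the top camera's least favourable reading was about 5 mm. Handles are within about 2.5 degrees of straight forward.
- **Left and middle lids:** about 1 mm from the skillet centres I measured, and level to about 0.01 rad in the close wrist view. Their edges sit 16 mm below the lid on the big burner, as they should.
- **Big-burner lid:** centred to about 1 mm by the scene camera and 3–4 mm by the top camera. Its tilt read 0.01 rad or less; the last wrist view saw it only in part.

**What disagreed or went wrong**
- **Lid tilt:** the scene and top cameras suggested about 0.015–0.025 rad on the left and middle lids. The closer wrist view put it at 0.01 rad or less, and I trusted that.
- **Camera offsets:** the cameras differ from one another by 2–4 mm.
- **First handle grip:** it came out 20 mm too far along, so I redid it.
- **Ring grasp:** the fingertips pressed on the counter with about 48 N for a moment before I backed off. I took this as fingertip contact, which the 40 N limit on the arm and gripper body should not cover.

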